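Change over the weld coupons in the clamping fixture and earth it

ROBOT

A 6-joint arm with a two-finger parallel gripper is mounted at the origin on the work surface. World frame = base frame: x ahead of the robot, y to its left, z up, the work surface at z = 0. Lengths are in mm, angles in degrees, forces in N, time in s.
With the tool pointing down it reaches from about 325 to 775 mm from the base axis. Payload 5.5 kg.
Tool frame: the origin (TCP) lies at the very end of the fingers, on their centre line; the grasp point (between the pads) lies 19 mm behind it; z points along the fingers, y is the direction in which the jaws open and shut (so a half turn about z gives the same grasp; the last joint's range is limited). The gripper opens to 88 mm and grips with 3 to 60 N. Pads are 20 mm wide; open, the fingers measure 115 mm over their backs; the gripper's body (75 mm by 178 mm) begins 61 mm behind the grasp point.
Start: joints at [-70.113, 5.22, 70.514, -0, 104.267, -3.249], TCP at [235.75, -551.759, 222.631] pointing down, gripper open.
Joint ranges: [-164.24, 164.24], [-49.07, 125.15], [9.68, 141.18], [-86.29, 266.29], [3.28, 154.24], [-151.56, 151.56]. Speed limits (degrees/s): [147.25, 147.25, 172.46, 180, 180, 180].

INTERFACE

Orientations are given as [roll, pitch, yaw] about the fixed x, y, z axes, in that order (R = Rz(yaw) Ry(pitch) Rx(roll)).
In Python, from plant import bot gives the robot as it stands.
- The arm moves only by the tool jog_arm, never from a script. Its argument "targets" is a list of rows, each a list of 7 numbers: the shift along the tool's x, y, z in m, then the turn, a rotation vector about the tool's x, y, z in rad, then the gripper's target within -1 to 1 (fully open at 1, half-way at 0, shut at -1). In form: [[tx, ty, tz, wx, wy, wz, fingers], ...]. A call has 1 to 12 rows; each row shifts and turns the commanded pose from where the row before left it, along the tool's axes as they then stand; what a row does not reach is not made up. A row lasts 1/12 s, in which the tool goes at most 41.7 mm and 7.16 degrees, less where a joint would pass 70% of its speed; a pose out of reach is approached as far as the arm can. A call is refused whole if a number of a shift passes 0.0417 or a number of a turn 0.125, either way. A call with a gripper value outside its range is refused whole. The fingers move at their own pace and stop on an object; "squeeze" is the grip in N (left out, the last holds). Time passes only in rows, so rows that do not move let the fingers close. It gives the time, the measured TCP pose, the force and the opening at its end, in the units of the state.
- bot.sense(): the state, without advancing time (a new reading comes with each control period).
- bot.read_camera(name): name is "side" or "top" or "wrist"; returns (picture, depth): 400x640x3 uint8, red, green, blue; 400x640 float32, mm along the optical axis (not along the pixel's ray), 0 where there is no reading.
- bot.camera_params(name): a dict with "fx", "fy", "cx", "cy" (pixels), "eye" and "orientation" of the camera in the world. Camera axes: x right, y up, looking along -z (the intrinsics and any distortion apply to the point x, -y, -z); pixel columns grow to the right and rows downward; lengths in mm; the calibration is good to about 2 mm. A picture is of the moment at which its call begins: read the wrist's pose just before it. camera_params takes no time and is no camera call; for the wrist camera it gives the pose at the moment of the call.
- bot.sign_off(): hands the job in, once; it reports no verdict.
The state is a dict: "t": time; "joints": joint angles; "qvel": joint speeds; "tau": joint torques, N m; "position": TCP position; "orientation": TCP orientation; "ft_force": force on the tool from outside, world axes, zero at the start; "torque": the same for the moment, N m; "grip_width": opening from 0.0 (shut) to 1.0 (fully open).
Only numpy, scipy, OpenCV 4.12 (cv2) and the standard library are available. Lean on these libraries where they do the work, as an engineer would, in place of code of your own. Each camera call takes 0.05 s, during which the arm holds its last target.

TASK

Change over the welding fixture: unclamp every welded coupon (dark, with a bead) and lay it flat in the blue tray, and lay each raw coupon from the bench in a free nest and turn that nest's clamp nut fully home over it. Leave the unwelded coupon that is already clamped, and its clamp, alone, and do not disturb the file, the brush or the can. Only when all that is done, move the red-handled earth pin from its black block to the brass terminal and push it fully home.

Things in the scene. Friction and masses are not known exactly. Their poses are not given: they have to be found in the camera images.
- fixture: Fixed grey welding fixture on the bench: base plate 20 mm thick, x -64 to +108 mm and y -192 to +142 mm from its origin (on the bench surface). Three open nests side by side at y -95, 0, +95 mm; beyond each, at x +78 mm, a clamp (yellow tab under a hex nut); at its right-hand end (y -165 mm) the brass earth terminal. z up, x away from the robot.
- tray: Fixed low blue open tray for welded coupons, outside 170 (x) by 205 (y) by 22 mm high, walls 5 mm, floor 5 mm thick; origin centre of underside.
- park: Fixed black block 60x60x45 mm, in whose vertical top hole (16 mm wide) the earth pin stands at the start; origin centre of underside.
- terminal (a point): Mouth of the earth terminal: vertical hole 15 mm wide, 40 mm deep, in the top of a brass block 46x46 mm on the fixture, 70 mm above the bench; z up.
- pin: Earth pin, 85 mm long, upright, 80 g: brass probe 12 mm thick with a round tip, 34 mm long, then a black flange 32 mm wide and 6 mm thick (34 to 40 mm above the tip), then a red round grip 24 mm thick, 40 to 85 mm above the tip. Origin at the tip, z up along the pin. Fully home, the flange rests on the terminal's mouth.
- nest0 (a point): Centre of the floor of nest 0 (20 mm above the bench); axes as the fixture. Takes one coupon lying flat with its length along x, either way round: room 110 mm long by 46 mm wide between corner guides 10 mm high; the guides end 34 mm from the centre along x, so the middle is free for fingers.
- nut0 (a point): Centre of the steel hex nut of the clamp at nest 0: 36 mm across flats, 36 mm high (46 to 82 mm above the bench), axis vertical, 78 mm beyond the nest's centre along the fixture's x. The point turns with the nut: two flats face its +y and -y. A yellow tab, 22 mm wide, 8 mm thick, fixed under the nut, points along the point's -x and reaches 46 mm from the axis, 38.5 to 46.5 mm above the bench.
- clamp0 (a joint): Turn of clamp 0 (rad): 0 fully home, tab over the end of the nest's coupon (2.5 mm above it); grows counter-clockwise seen from above, to its stop at 1.7. From 1.35 on the tab is clear of the nest. Stays where it is left; friction 0.12 N m.
- nest1 (a point): Centre of the floor of nest 1 (20 mm above the bench); axes as the fixture. Takes one coupon lying flat with its length along x, either way round: room 110 mm long by 46 mm wide between corner guides 10 mm high; the guides end 34 mm from the centre along x, so the middle is free for fingers.
- nut1 (a point): Centre of the steel hex nut of the clamp at nest 1: 36 mm across flats, 36 mm high (46 to 82 mm above the bench), axis vertical, 78 mm beyond the nest's centre along the fixture's x. The point turns with the nut: two flats face its +y and -y. A yellow tab, 22 mm wide, 8 mm thick, fixed under the nut, points along the point's -x and reaches 46 mm from the axis, 38.5 to 46.5 mm above the bench.
- clamp1 (a joint): Turn of clamp 1 (rad): 0 fully home, tab over the end of the nest's coupon (2.5 mm above it); grows counter-clockwise seen from above, to its stop at 1.7. From 1.35 on the tab is clear of the nest. Stays where it is left; friction 0.12 N m.
- nest2 (a point): Centre of the floor of nest 2 (20 mm above the bench); axes as the fixture. Takes one coupon lying flat with its length along x, either way round: room 110 mm long by 46 mm wide between corner guides 10 mm high; the guides end 34 mm from the centre along x, so the middle is free for fingers.
- nut2 (a point): Centre of the steel hex nut of the clamp at nest 2: 36 mm across flats, 36 mm high (46 to 82 mm above the bench), axis vertical, 78 mm beyond the nest's centre along the fixture's x. The point turns with the nut: two flats face its +y and -y. A yellow tab, 22 mm wide, 8 mm thick, fixed under the nut, points along the point's -x and reaches 46 mm from the axis, 38.5 to 46.5 mm above the bench.
- clamp2 (a joint): Turn of clamp 2 (rad): 0 fully home, tab over the end of the nest's coupon (2.5 mm above it); grows counter-clockwise seen from above, to its stop at 1.7. From 1.35 on the tab is clear of the nest. Stays where it is left; friction 0.12 N m.
- done0: Welded coupon (may be absent): dark steel bar 100x40x16 mm with blue heat tint and a brown weld bead (5 mm high) across its middle, 0.45 kg; starts in one of the nests under its clamp. Origin centre of underside, x along its length, z up.
- done1: Welded coupon (may be absent): dark steel bar 100x40x16 mm with blue heat tint and a brown weld bead (5 mm high) across its middle, 0.45 kg; starts in one of the nests under its clamp. Origin centre of underside, x along its length, z up.
- waiting: Unwelded coupon already clamped in one of the nests: bright bar 100x40x16 mm with a thin dark line across its middle, 0.45 kg, same as the raw ones. Origin centre of underside, x along its length.
- raw0: Raw coupon (may be absent): bright bar 100x40x16 mm with a thin dark line across its middle, 0.45 kg, lying flat on the bench to the left of the fixture. Origin centre of underside, x along its length, z up.
- raw1: Raw coupon (may be absent): bright bar 100x40x16 mm with a thin dark line across its middle, 0.45 kg, lying flat on the bench to the left of the fixture. Origin centre of underside, x along its length, z up.
- raw2: Raw coupon (may be absent): bright bar 100x40x16 mm with a thin dark line across its middle, 0.45 kg, lying flat on the bench to the left of the fixture. Origin centre of underside, x along its length, z up.
- grease: Bystander: orange can, 60 mm wide, 75 mm high, loose, standing beyond the fixture; origin centre of underside.
- file: Bystander: loose hand file with blue handle, 165 mm long along its x, 22 mm wide, 22 mm high, lying beyond the tray.
- brush: Bystander: loose brush 160 mm long, lying beyond the raw coupons.
Mind the look-alikes: they are no part of the job. What is shaped like the done1 but purple or turquoise is not meant. Leave any purple look-alike of the done0 alone.

How it is judged (in metres and radians):
On the way, in this order (a step that is already met when the one before it is completed fails the run):
1. Every welded coupon lies flat in the tray and every raw coupon lies in a nest under its closed clamp (x of done0 in the frame of tray between -0.062 and 0.062 m and y of done0 in the frame of tray between -0.085 and 0.085 m and z of each of done0, done1 in the frame of tray below 0.03 m and angle between each of done0, done1's own z axis and vertical below 0.2 rad and x of done1 in the frame of tray between -0.062 and 0.062 m and y of done1 in the frame of tray between -0.085 and 0.085 m and ((distance between raw0 and nest0 below 0.008 m and angle between the x axis of raw0 and the x axis of fixture, either way round below 0.12 rad and value of joint clamp0 below 0.2 rad) or (distance between raw0 and nest1 below 0.008 m and angle between the x axis of raw0 and the x axis of fixture, either way round below 0.12 rad and value of joint clamp1 below 0.2 rad) or (distance between raw0 and nest2 below 0.008 m and angle between the x axis of raw0 and the x axis of fixture, either way round below 0.12 rad and value of joint clamp2 below 0.2 rad)) and ((distance between raw1 and nest0 below 0.008 m and angle between the x axis of raw1 and the x axis of fixture, either way round below 0.12 rad and value of joint clamp0 below 0.2 rad) or (distance between raw1 and nest1 below 0.008 m and angle between the x axis of raw1 and the x axis of fixture, either way round below 0.12 rad and value of joint clamp1 below 0.2 rad) or (distance between raw1 and nest2 below 0.008 m and angle between the x axis of raw1 and the x axis of fixture, either way round below 0.12 rad and value of joint clamp2 below 0.2 rad)) and ((distance between raw2 and nest0 below 0.008 m and angle between the x axis of raw2 and the x axis of fixture, either way round below 0.12 rad and value of joint clamp0 below 0.2 rad) or (distance between raw2 and nest1 below 0.008 m and angle between the x axis of raw2 and the x axis of fixture, either way round below 0.12 rad and value of joint clamp1 below 0.2 rad) or (distance between raw2 and nest2 below 0.008 m and angle between the x axis of raw2 and the x axis of fixture, either way round below 0.12 rad and value of joint clamp2 below 0.2 rad))), for 0.2 s.
2. Then the earth pin is fully home in the terminal (horizontal distance between pin and terminal below 0.004 m and z of pin in the frame of terminal below -0.03 m and angle between pin's own z axis and vertical below 0.12 rad), for 0.2 s.
At the end, for the whole second after the job is handed in: Welded coupons flat in the tray (centre within 62 mm in its x, 85 mm in its y, under 30 mm high); raw and waiting coupons within 8 mm (waiting 10) of a nest centre, aligned to 0.12 rad, clamp under 0.2 rad; pin over 30 mm deep in the terminal, within 4 mm of its axis; all at rest (all of step 1 and all of step 2 and ((distance between waiting and nest0 below 0.01 m and angle between the x axis of waiting and the x axis of fixture, either way round below 0.12 rad and value of joint clamp0 below 0.2 rad) or (distance between waiting and nest1 below 0.01 m and angle between the x axis of waiting and the x axis of fixture, either way round below 0.12 rad and value of joint clamp1 below 0.2 rad) or (distance between waiting and nest2 below 0.01 m and angle between the x axis of waiting and the x axis of fixture, either way round below 0.12 rad and value of joint clamp2 below 0.2 rad)) and linear speed of each of pin, raw0, raw1, raw2, done0, done1 below 0.02 m/s); the robot touches nothing.
It fails at once if The waiting coupon is moved more than 12 mm (distance of waiting from where it was at the start of the episode above 0.012 m).
It fails at once if The waiting coupon's clamp is turned open past 0.35 rad ((distance between waiting and nest0 below 0.02 m and value of joint clamp0 above 0.35 rad) or (distance between waiting and nest1 below 0.02 m and value of joint clamp1 above 0.35 rad) or (distance between waiting and nest2 below 0.02 m and value of joint clamp2 above 0.35 rad)).
It fails at once if The file, the brush or the can is moved more than 30 mm (distance of any of file, brush, grease from where it was at the start of the episode above 0.03 m).
Of done0, done1 only 1 to 2 are there at a start; the rules pass over those that are not, and their reading is None.
Of raw0, raw1, raw2 only 2 to 2 are there at a start; the rules pass over those that are not, and their reading is None.
At some moment in a run one of raw0, raw1, raw2 may be knocked a few centimetres aside while the robot is not near it.
It also fails if it takes over 210 s, if anything falls off the work surface, if the arm or the gripper's body presses on something with over 40 N, if the wrist force passes 120 N, or if a joint passes its speed limit or range.

## Working session

There is one attempt and no reset: what is moved stays moved. The work goes in short steps, Python scripts to look and compute and a tool call to move; the robot and the scene stay as the last step left them, time stands still between calls to the robot, and variables do not carry over. Pictures are saved under pics/ and viewed, and the job is handed in when it is done.

Besides the shell and the picture viewer there is one more tool, called as a command line: name --pt "numbers of a row" for each row, then --argument value for the rest. jog_arm: Moves the arm, as the interface text tells. Its arguments: {"type":"object","properties":{"targets":{"type":"array","items":{"type":"array","items":{"type":"number"}}},"squeeze":{"type":"number"}},"required":["targets"]}

```bash
ls; mkdir -p pics
cat > h.py <<'E'
import numpy as np, cv2
from scipy.spatial.transform import Rotation as R
from plant import bot
def save(name,img): cv2.imwrite('pics/'+name+'.png',cv2.cvtColor(img,cv2.COLOR_RGB2BGR))
E
python3 - <<'E'
from h import *
s=bot.sense(); print(s)
for c in ['side','top','wrist']:
    print(c,bot.camera_params(c))
    p,d=bot.read_camera(c); save(c+'0',p); np.save(c+'0.npy',d); np.save(c+'0p.npy',p)
E
```

```text
pics
{'t': 0.0, 'joints': array([-7.01109928e+01,  5.26393559e+00,  7.05818864e+01, -1.57675155e-04,
        1.04267680e+02, -3.24553700e+00]), 'qvel': array([-0.02143273, -0.02477113, -0.12663371,  0.02267505,  0.0158137 ,
       -0.08659265]), 'tau': array([-1.77771861e-03, -4.46448576e+01, -4.06455374e+01,  6.98234327e-02,
        2.91386020e-02, -1.70122048e-04]), 'position': array([ 235.65907321, -551.45273637,  221.49818515]), 'orientation': array([-1.79886672e+02, -6.27325266e-03,  2.31344992e+01]), 'ft_force': array([-0.09321298, -0.05853443,  0.08547128]), 'torque': array([-0.02763678, -0.00765784,  0.07503025]), 'grip_width': 0.9959766711174628}
side {'fx': 441.4396410649909, 'fy': 441.4396410649909, 'cx': 319.03871449157174, 'cy': 197.11741148534998, 'eye': array([160.62409677, 869.78847015, 734.62905495]), 'orientation': array([  55.59096668,    0.2747999 , -154.77381245])}
top {'fx': 375.35815361061304, 'fy': 375.35815361061304, 'cx': 316.7866400118245, 'cy': 196.85503463508337, 'eye': array([ 458.63693259,  -24.00560693, 1098.23607541]), 'orientation': array([  5.53031643,   0.64978908, -89.39836968])}
wrist {'fx': 346.93842096552135, 'fy': 346.93842096552135, 'cx': 323.09268238767527, 'cy': 202.5564038225186, 'eye': array([ 303.59240916, -522.53829254,  382.31658308]), 'orientation': array([-1.57344348e+01,  6.46300536e-02, -6.68447565e+01])}
```

View pics/top0.png

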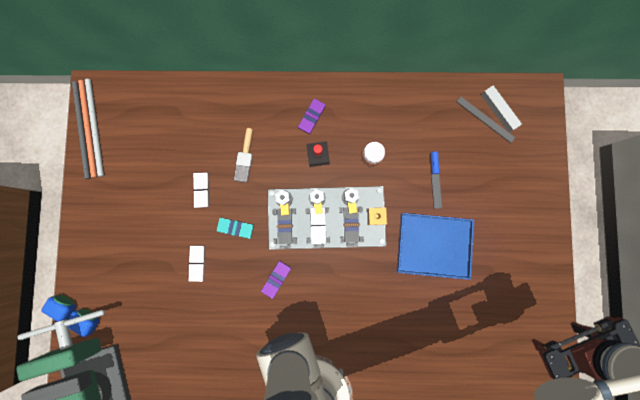

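View pics/side0.png

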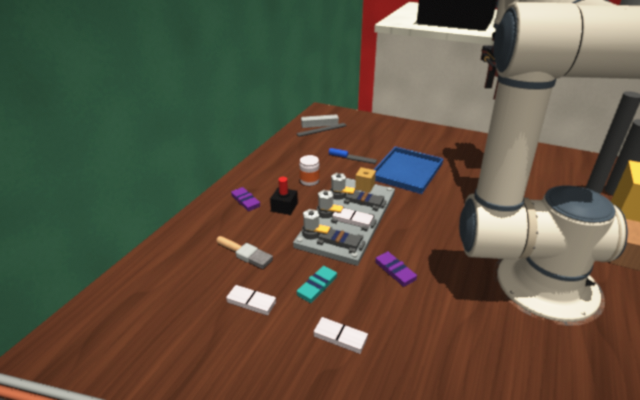

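View pics/wrist0.png

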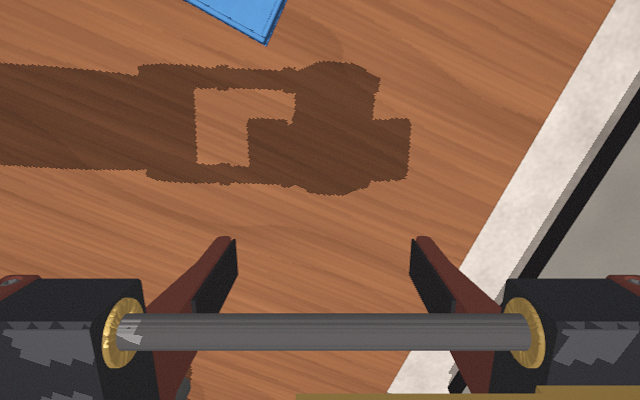

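The top view shows the fixture at about (268–386, 187–248). There is a welded coupon in the left nest (285,225) and one in the right nest (352,225), and the waiting coupon is in the middle nest (318,225). The raw coupons are at (200,190) and (196,263), the tray at (436,245) and the pin at (318,150). The purple and turquoise pieces are look-alikes.

```bash
cat >> h.py <<'E'
def ray(P,u,v):
    # camera: x right,y up, looks -z
    K=np.array([[P['fx'],0,P['cx']],[0,P['fy'],P['cy']],[0,0,1]])
    uv=np.atleast_2d(np.stack([np.atleast_1d(u),np.atleast_1d(v)],1)).astype(float)
    dist=P.get('distortion',None)
    x=(uv[:,0]-P['cx'])/P['fx']; y=(uv[:,1]-P['cy'])/P['fy']
    d=np.stack([x,-y,-np.ones_like(x)],1)
    M=R.from_euler('xyz',P['orientation'],degrees=True).as_matrix()
    return np.asarray(P['eye']),d@M.T
def onplane(P,u,v,z):
    e,d=ray(P,u,v); s=(z-e[2])/d[:,2]
    return e+d*s[:,None]
def proj(P,X):
    M=R.from_euler('xyz',P['orientation'],degrees=True).as_matrix()
    c=(np.atleast_2d(X)-P['eye'])@M
    return np.stack([P['cx']+P['fx']*c[:,0]/-c[:,2],P['cy']-P['fy']*c[:,1]/-c[:,2]],1)
def blobs(mask,mn=30):
    n,l,st,c=cv2.connectedComponentsWithStats(mask.astype(np.uint8))
    return [(l==i,st[i],c[i]) for i in range(1,n) if st[i][4]>=mn]
def hsv(p): return cv2.cvtColor(p,cv2.COLOR_RGB2HSV)
def rect(m):
    c,_=cv2.findContours(m.astype(np.uint8),cv2.RETR_EXTERNAL,cv2.CHAIN_APPROX_NONE)
    c=max(c,key=cv2.contourArea); return cv2.boxPoints(cv2.minAreaRect(c)),c
E
python3 - <<'E'
from h import *
P=bot.camera_params('top')
p=np.load('top0p.npy'); H=hsv(p); h,s,v=[H[...,i].astype(int) for i in range(3)]
def rep(name,mask,z,mn=30):
    for m,st,c in blobs(mask,mn):
        b,_=rect(m); q=onplane(P,b[:,0],b[:,1],z)
        e=np.linalg.norm(q[1]-q[0]),np.linalg.norm(q[2]-q[1])
        d=q[1]-q[0] if e[0]>e[1] else q[2]-q[1]
        print(name,st[4],c.round(),'ctr',q.mean(0).round(1),'size',np.round(e),'ang',np.degrees(np.arctan2(d[1],d[0])).round(1))
rep('white',(s<50)&(v>170),16)
rep('gray',(s<60)&(v>110),20,400)
rep('blue',(h>100)&(h<120)&(s>150)&(v>90),22,200)
rep('red',((h<5)|(h>175))&(s>170)&(v>150),85,15)
rep('yel',(h>15)&(h<30)&(s>130)&(v>140),42,15)
rep('brass',(h>15)&(h<30)&(s>130)&(v>140),70,150)
for n,(y0,y1,x0,x1) in dict(fx=(175,260,255,400)).items():
    save('fx0',cv2.resize(p[y0:y1,x0:x1],None,fx=5,fy=5,interpolation=cv2.INTER_CUBIC))
E
```

```text
white 451 [ 93. 127.] ctr [767.6 656.6  16. ] size [ 14. 298.] ang -168.6
white 9582 [ 40. 185.] ctr [510. 769.  16.] size [260. 814.] ang -170.3
white 517 [503. 107.] ctr [ 834.6 -556.7   16. ] size [ 32. 144.] ang -145.8
white 8312 [591. 180.] ctr [ 553.7 -827.2   16. ] size [220. 688.] ang 175.9
white 351 [374. 152.] ctr [ 695.3 -176.6   16. ] size [59. 62.] ang 179.6
white 328 [243. 165.] ctr [651.6 208.2  16. ] size [83. 41.] ang -6.3
white 232 [200. 180.] ctr [608.1 330.8  16. ] size [41. 44.] ang -177.8
white 4831 [326. 216.] ctr [504.3 -38.5  16. ] size [339. 173.] ang -87.8
white 234 [200. 199.] ctr [555.4 327.2  16. ] size [38. 50.] ang -177.8
white 245 [196. 254.] ctr [395.6 333.7  16. ] size [40. 45.] ang -177.7
white 254 [196. 272.] ctr [343.4 331.6  16. ] size [40. 48.] ang -177.7
white 217 [264. 365.] ctr [ 83.  122.1  16. ] size [38. 76.] ang -160.4
white 70 [585. 377.] ctr [  73.5 -755.    16. ] size [13. 41.] ang -105.7
white 533 [ 22. 388.] ctr [ 19.  797.1  16. ] size [144.  43.] ang -64.5
white 417 [624. 386.] ctr [  49.8 -857.6   16. ] size [90. 35.] ang -78.4
w
[... 612 characters left out ...]
1.4 327.   20. ] size [ 44. 102.] ang -177.8
gray 6213 [325. 218.] ctr [504.3 -38.7  20. ] size [340. 173.] ang -87.9
gray 1267 [323. 371.] ctr [ 78.2 -23.5  20. ] size [ 81. 219.] ang -134.8
gray 505 [113. 376.] ctr [ 57.7 571.9  20. ] size [ 79. 145.] ang -162.0
gray 1242 [ 39. 389.] ctr [ 28.6 753.2  20. ] size [222.  69.] ang -89.2
gray 735 [617. 388.] ctr [  43.5 -825.9   20. ] size [152.  48.] ang -77.8
blue 2898 [442. 250.] ctr [ 426.8 -353.9   22. ] size [166. 200.] ang -95.0
blue 478 [ 58. 310.] ctr [232.4 709.   22. ] size [ 54. 103.] ang -110.5
blue 289 [ 84. 327.] ctr [187.  635.7  22. ] size [82. 41.] ang -71.1
red 28 [317. 149.] ctr [688.7 -12.1  85. ] size [19. 22.] ang -179.5
```

View pics/fx0.png

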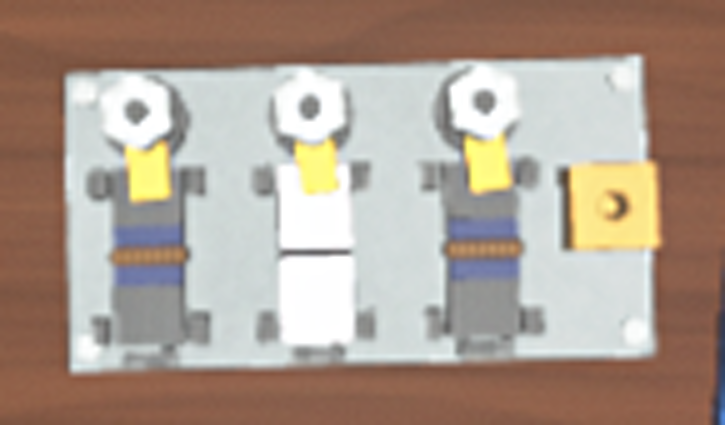

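```bash
cat >> h.py <<'E'
def plan(x=None,y=None,z=None,yaw=None,step=0.040):
    s=bot.sense(); p=s['position']; o=s['orientation']
    t=[p[i] if a is None else a for i,a in enumerate((x,y,z))]
    yw=o[2] if yaw is None else yaw
    dy=(yw-o[2]+180)%360-180
    Rt=R.from_euler('xyz',[180,0,yw],degrees=True).as_matrix()
    d=Rt.T@(np.array(t)-p)/1000
    n=max(1,int(np.ceil(np.linalg.norm(d)/step))); m=int(np.ceil(abs(dy)/7.1))
    print('pos',p.round(1),'rpy',o.round(2),'t',round(s['t'],2),'F',s['ft_force'].round(1),'w',round(s['grip_width'],3),'j',s['joints'].round(0))
    print(' turn wz total %.4f rad: %d rows of %.4f'%(-np.radians(dy),m,-np.radians(dy)/max(m,1)))
    print(' then shift total',d.round(4),'= %d rows of'%n,(d/n).round(4))
E
python3 -c "
from h import *
plan(400,-15,300,2.1)"
```

```text
pos [ 235.7 -551.5  221.7] rpy [-1.7991e+02 -1.0000e-02  2.3130e+01] t 0.15 F [ 0.2 -1.   0.6] w 0.996 j [-70.   5.  71.  -0. 104.  -3.]
 turn wz total 0.3671 rad: 3 rows of 0.1224
 then shift total [ 0.1839 -0.5301 -0.0783] = 15 rows of [ 0.0123 -0.0353 -0.0052]
```

jog_arm --pt "0 0 -0.02 0 0 0.1224 1" --pt "0 0 -0.03 0 0 0.1224 1" --pt "0 0 -0.028 0 0 0.1224 1" --pt "0.0138 -0.039 0 0 0 0 1" --pt "0.0138 -0.039 0 0 0 0 1" --pt "0.0138 -0.039 0 0 0 0 1" --pt "0.0138 -0.039 0 0 0 0 1" --pt "0.0138 -0.039 0 0 0 0 1" --pt "0.0138 -0.039 0 0 0 0 1" --pt "0.0138 -0.039 0 0 0 0 1" --squeeze 30

```text
t: 0.98
position: [322.3, -273.5, 300.3]
orientation: [-180.0, -0.0, 2.1]
ft_force: [1.1, -0.0, -0.1]
grip_width: 1.0
```

jog_arm --pt "0.0138 -0.039 0 0 0 0 1" --pt "0.0138 -0.039 0 0 0 0 1" --pt "0.0138 -0.039 0 0 0 0 1" --pt "0.0138 -0.039 0 0 0 0 1" --pt "0.0138 -0.039 0 0 0 0 1" --pt "0.0138 -0.039 0 0 0 0 1" --pt "0.0138 -0.039 0 0 0 0 1" --pt "0 0 0 0 0 0 1"

```text
t: 1.65
position: [409.5, 7.3, 300.0]
orientation: [-179.8, 0.0, 2.7]
ft_force: [1.1, 0.2, 0.0]
grip_width: 1.0
```

Run:
```python
from h import *
plan()
P=bot.camera_params('wrist'); p,d=bot.read_camera('wrist'); plan(); save('w1',p); np.save('w1p.npy',p); np.save('w1d.npy',d); np.save('w1P.npy',P,allow_pickle=True)
P2=bot.camera_params('wrist'); print(P,P2)
```

```text
pos [409.5   7.3 300. ] rpy [-1.7984e+02  3.0000e-02  2.6600e+00] t 1.65 F [1.1 0.2 0. ] w 1.0 j [ -4. -22.  87.   0. 115.  84.]
 turn wz total -0.0000 rad: 0 rows of -0.0000
 then shift total [0. 0. 0.] = 1 rows of [0. 0. 0.]
pos [409.1   4.4 300.1] rpy [-1.7996e+02  6.0000e-02  2.5500e+00] t 1.7 F [-0.4  0.3 -0. ] w 1.002 j [ -4. -22.  87.   0. 115.  83.]
 turn wz total -0.0000 rad: 0 rows of -0.0000
 then shift total [0. 0. 0.] = 1 rows of [0. 0. 0.]
{'fx': 346.93842096552135, 'fy': 346.93842096552135, 'cx': 323.09268238767527, 'cy': 202.5564038225186, 'eye': array([483.33994079,  10.48158021, 460.6115578 ]), 'orientation': array([-15.75115041,   0.11250517, -87.31886067])} {'fx': 346.93842096552135, 'fy': 346.93842096552135, 'cx': 323.09268238767527, 'cy': 202.5564038225186, 'eye': array([482.95480077,   7.73506313, 460.6697291 ]), 'orientation': array([-1.57872135e+01, -5.66481882e-03, -8.74323386e+01])}
```

View pics/w1.png

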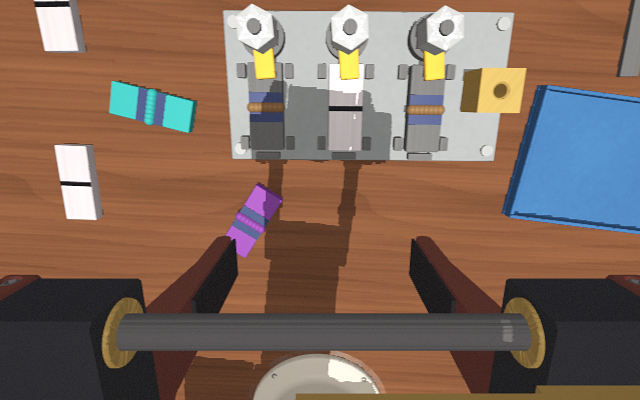

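The wrist view shows the whole fixture at (225–513, 10–160). The nuts are at (258,28), (349,27) and (444,28), and the terminal hole is at (500,90). I'll move forward a little, let it settle and measure.

jog_arm --pt "0.03 0.0 0 0 0 0 1" --pt "0.03 0.0 0 0 0 0 1" --pt "0 0 0 0 0 0 1" --pt "0 0 0 0 0 0 1" --pt "0 0 0 0 0 0 1"

```text
t: 2.12
position: [468.2, 2.0, 300.5]
orientation: [180.0, 0.1, 2.0]
ft_force: [-0.1, -0.4, 0.9]
grip_width: 1.001
```

Run:
```python
from h import *
plan()
P=bot.camera_params('wrist'); p,d=bot.read_camera('wrist'); save('w2',p); np.save('w2p.npy',p); np.save('w2P.npy',P,allow_pickle=True)
H=hsv(p); h,s,v=[H[...,i].astype(int) for i in range(3)]
def rep(name,mask,z,mn=60,mx=1e6):
    for m,st,c in blobs(mask,mn):
        if st[4]>mx: continue
        b,_=rect(m); q=onplane(P,b[:,0],b[:,1],z)
        e=np.linalg.norm(q[1]-q[0]),np.linalg.norm(q[2]-q[1])
        dd=q[1]-q[0] if e[0]>e[1] else q[2]-q[1]
        mc=onplane(P,c[0],c[1],z)[0]
        print(name,st[4],c.round(),'ctr',q.mean(0).round(1),'cent',mc.round(1),'size',np.round(e),'ang',np.degrees(np.arctan2(dd[1],dd[0])).round(1), 'dep')
rep('white',(s<30)&(v>225),16)
rep('gray',(s<60)&(v>100),20,5000)
rep('yel',(h>15)&(h<30)&(s>130)&(v>140),46.5,100)
rep('brass',(h>12)&(h<30)&(s>100)&(v>140),70,700)
e=cv2.resize(p[0:230,180:560],None,fx=2,fy=2,interpolation=cv2.INTER_CUBIC); save('w2z',e)
```

```text
pos [468.2   2.  300.5] rpy [1.7999e+02 6.0000e-02 2.0000e+00] t 2.12 F [-0.1 -0.4  0.9] w 1.001 j [ -4. -13.  80.  -0. 113.  84.]
 turn wz total -0.0000 rad: 0 rows of -0.0000
 then shift total [0. 0. 0.] = 1 rows of [0. 0. 0.]
white 1427 [48. 37.] ctr [607.  330.2  16. ] cent [607.3 330.1  16. ] size [39. 51.] ang -176.6 dep
white 1304 [58. 84.] ctr [554.3 327.2  16. ] cent [554.9 327.   16. ] size [40. 51.] ang -176.6 dep
white 897 [430.  88.] ctr [ 566.1 -125.4   16. ] cent [ 566.4 -125.4   16. ] size [42. 46.] ang -109.9 dep
white 891 [243.  86.] ctr [560.8 106.   16. ] cent [560.4 102.4  16. ] size [42. 50.] ang -113.7 dep
white 568 [339.  81.] ctr [570.7 -14.2  16. ] cent [570.1 -14.4  16. ] size [28. 44.] ang -93.9 dep
white 106 [488.  75.] ctr [ 583.4 -193.6   16. ] cent [ 583.7 -193.8   16. ] size [12. 12.] ang -41.2 dep
white 676 [332. 181.] ctr [446.6 -12.   16. ] cent [446.2 -11.1  16. ] size [31. 39.] ang -177.0 dep
white 83 [474. 193.] ctr [ 435.9 -200.    16. ] cent [ 436.  -199.7   16. ] size [12. 12.] ang -171.0 dep
white 64 [235. 195.] ctr [422.9 116.8  16. ] cent 
[... 672 characters left out ...]
 ctr [ 505.9 -188.8   46.5] cent [ 516.1 -182.5   46.5] size [54. 47.] ang -88.0 dep
yel 124 [486. 143.] ctr [ 504.9 -188.7   46.5] cent [ 504.8 -189.8   46.5] size [20. 19.] ang -30.5 dep
yel 127 [110. 319.] ctr [249.3 285.9  46.5] cent [248.9 286.3  46.5] size [48.  8.] ang -23.3 dep
yel 125 [536. 320.] ctr [ 269.6 -298.    46.5] cent [ 268.1 -298.7   46.5] size [ 8. 49.] ang -153.8 dep
yel 170 [107. 354.] ctr [194.6 296.8  46.5] cent [191.2 297.7  46.5] size [17. 56.] ang -172.7 dep
yel 169 [539. 355.] ctr [ 210.7 -313.1   46.5] cent [ 210.7 -314.4   46.5] size [48. 16.] ang -8.1 dep
brass 1673 [485. 142.] ctr [ 507.9 -177.8   70. ] cent [ 507.9 -177.8   70. ] size [47. 51.] ang -88.0 dep
```

View pics/w2z.png

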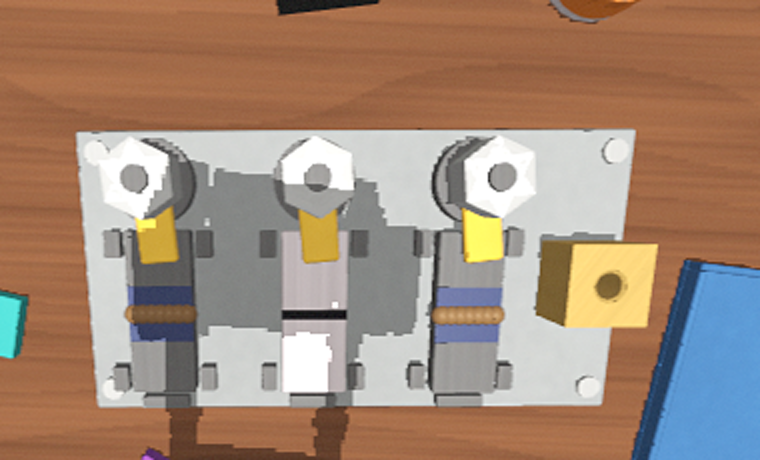

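The zoom gives the nut bolts at about (133,178), (317,177) and (503,177), the bead centres at (161,313) and (468,314), the terminal hole at (611,286) and the plate corners.

Run:
```python
from h import *
P=np.load('w2P.npy',allow_pickle=True).item()
f=lambda pts,z: onplane(P,*( (np.array(pts)/2+[180,0]).T),z).round(1)[:,:2]
print('nuts',f([(133,178),(317,177),(503,177)],82).tolist())
print('term',f([(611,286)],70).tolist())
c=f([(77,132),(634,129),(602,405),(98,408)],20); print('corner',c.tolist(), c.mean(0))
print(np.degrees(np.arctan2(*( (c[0]-c[1])[::-1]))),np.degrees(np.arctan2(*( (c[3]-c[2])[::-1]))),np.degrees(np.arctan2(*( (c[0]-c[3])[::-1]))))
print('bead',f([(161,313),(468,314)],41).tolist(), 'line',f([(315,315)],36).tolist())
a=np.radians(2.1);Rm=np.array([[np.cos(a),-np.sin(a)],[np.sin(a),np.cos(a)]])
for o in (c.mean(0)-Rm@[22,-25],):
    print('o',o); 
    for n,q in dict(nest0=(0,-95),nest1=(0,0),nest2=(0,95),nut0=(78,-95),nut1=(78,0),nut2=(78,95),term=(0,-165)).items(): print(n,(o+Rm@q).round(1))
```

```text
nuts [[554.8, 84.5], [558.7, -11.0], [562.1, -107.6]]
term [[507.2, -178.5]]
corner [[581.8, 130.2], [595.2, -200.5], [424.9, -208.6], [411.2, 124.3]] [503.275 -38.65 ]
92.32036186064897 92.35659205364753 1.980717607607236
bead [[478.8, 78.1], [484.8, -108.0]] line [[480.2, -15.5]]
o [480.37368262 -14.47295175]
nest0 [ 483.9 -109.4]
nest1 [480.4 -14.5]
nest2 [476.9  80.5]
nut0 [ 561.8 -106.6]
nut1 [558.3 -11.6]
nut2 [554.8  83.3]
term [ 486.4 -179.4]
```

```bash
python3 -c "
from h import *
plan(562.3,-107,100,2.2)"
```

```text
pos [468.1   2.2 301.1] rpy [ 1.7999e+02 -1.0000e-02  2.0100e+00] t 2.17 F [-0.2  0.2  1. ] w 1.002 j [ -4. -13.  80.  -0. 113.  84.]
 turn wz total -0.0033 rad: 1 rows of -0.0033
 then shift total [0.09   0.1127 0.2011] = 7 rows of [0.0129 0.0161 0.0287]
```

jog_arm --pt "0.0129 0.0161 0.0287 0 0 -0.0033 0.4" --pt "0.0129 0.0161 0.0287 0 0 0 0.4" --pt "0.0129 0.0161 0.0287 0 0 0 0.4" --pt "0.0129 0.0161 0.0287 0 0 0 0.4" --pt "0.0129 0.0161 0.0287 0 0 0 0.4" --pt "0.0129 0.0161 0.0287 0 0 0 0.4" --pt "0.0129 0.0161 0.0287 0 0 0 0.4" --pt "0 0 0 0 0 0 0.4" --pt "0 0 0 0 0 0 0.4"

```text
t: 2.92
position: [561.9, -106.7, 98.4]
orientation: [-179.9, 0.2, 2.2]
ft_force: [-0.3, 0.8, 0.5]
grip_width: 0.702
```

Run:
```python
from h import *
plan(562.3,-107,56,2.2)
p,d=bot.read_camera('wrist'); save('w3',p)
```

```text
pos [ 561.9 -106.7   98.4] rpy [-179.94    0.2     2.17] t 2.92 F [-0.3  0.8  0.5] w 0.702 j [-14.   2.  87.   0.  92.  74.]
 turn wz total -0.0005 rad: 1 rows of -0.0005
 then shift total [0.0004 0.0003 0.0424] = 2 rows of [0.0002 0.0002 0.0212]
```

View pics/w3.png

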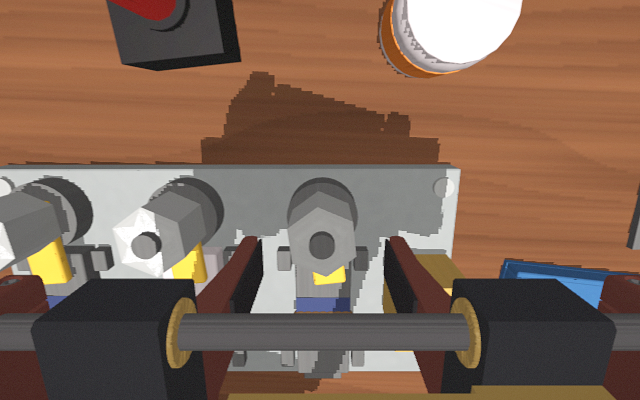

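The nut bolt at (322,244) is centred between the fingers, so I'll descend, grip and turn it open.

jog_arm --pt "0 0 0.022 0 0 0 0.4" --pt "0 0 0.021 0 0 0 0.4" --pt "0 0 0 0 0 0 -0.4" --pt "0 0 0 0 0 0 -0.4" --pt "0 0 0 0 0 0 -0.4" --pt "0 0 0 0 0 0 -0.4" --pt "0 0 0 0 0 0 -0.4" --squeeze 40

```text
t: 3.55
position: [564.6, -105.8, 59.7]
orientation: [180.0, -0.2, 2.3]
ft_force: [-2.4, 2.0, 6.5]
grip_width: 0.42
```

jog_arm --pt "0 0 0 0 0 -0.06 -0.4" --pt "0 0 0 0 0 -0.12 -0.4" --pt "0 0 0 0 0 -0.12 -0.4" --pt "0 0 0 0 0 -0.12 -0.4" --pt "0 0 0 0 0 0 -0.4"

```text
t: 3.97
position: [564.4, -105.1, 59.7]
orientation: [180.0, -0.2, 26.8]
ft_force: [-2.1, 4.7, 8.0]
grip_width: 0.416
```

jog_arm --pt "0 0 0 0 0 -0.12 -0.4" --pt "0 0 0 0 0 -0.12 -0.4" --pt "0 0 0 0 0 -0.12 -0.4" --pt "0 0 0 0 0 -0.12 -0.4" --pt "0 0 0 0 0 -0.12 -0.4" --pt "0 0 0 0 0 -0.12 -0.4" --pt "0 0 0 0 0 -0.12 -0.4" --pt "0 0 0 0 0 -0.12 -0.4" --pt "0 0 0 0 0 -0.12 -0.4" --pt "0 0 0 0 0 -0.08 -0.4" --pt "0 0 0 0 0 0 -0.4"

```text
t: 4.88
position: [562.8, -104.2, 59.6]
orientation: [-180.0, -0.2, 93.1]
ft_force: [-9.8, 6.7, 11.0]
grip_width: 0.419
```

jog_arm --pt "0 0 0 0 0 0 0.3" --pt "0 0 0 0 0 0 0.3" --pt "0 0 0 0 0 0 0.3" --pt "0 0 -0.03 0 0 0 0.3" --pt "0 0 -0.03 0 0 0 0.3" --pt "0 0 -0.02 0 0 0.12 0.3" --pt "0 0 0 0 0 0.12 0.3" --pt "-0.01 0 0 0 0 0.12 0.3" --pt "-0.01 0 0 0 0 0.12 0.3" --pt "-0.01 0 0 0 0 0.12 0.3" --pt "-0.01 0 0 0 0 0.12 0.3" --pt "-0.01 0 0 0 0 0.12 0.3"

```text
t: 5.88
position: [542.8, -151.4, 136.6]
orientation: [180.0, 0.0, 44.3]
ft_force: [-0.4, -0.1, 0.3]
grip_width: 0.647
```

jog_arm --pt "-0.01 0 0 0 0 0.12 0.3" --pt "-0.01 0 0 0 0 0.12 0.3" --pt "-0.01 0 0 0 0 0.12 0.3" --pt "0 0 0 0 0 0.12 0.3" --pt "0 0 0 0 0 0.12 0.3" --pt "0 0 0 0 0 0.12 0.3" --pt "0 0 0 0 0 0.02 0.3" --pt "0 0 0 0 0 0 0.3" --pt "0 0 0 0 0 0 0.3"

```text
t: 6.63
position: [519.3, -169.1, 136.7]
orientation: [180.0, 0.0, 2.5]
ft_force: [-0.8, -0.2, -0.7]
grip_width: 0.65
```

Run:
```python
from h import *
plan(484.5,-109,70,2.2)
p,d=bot.read_camera('wrist'); save('w4',p)
```

```text
pos [ 519.3 -169.1  136.7] rpy [180.     0.     2.46] t 6.63 F [-0.8 -0.2 -0.7] w 0.65 j [-22.  -3.  88.  -0.  95.  66.]
 turn wz total 0.0046 rad: 1 rows of 0.0046
 then shift total [-0.0325 -0.0614  0.0667] = 3 rows of [-0.0108 -0.0205  0.0222]
```

View pics/w4.png

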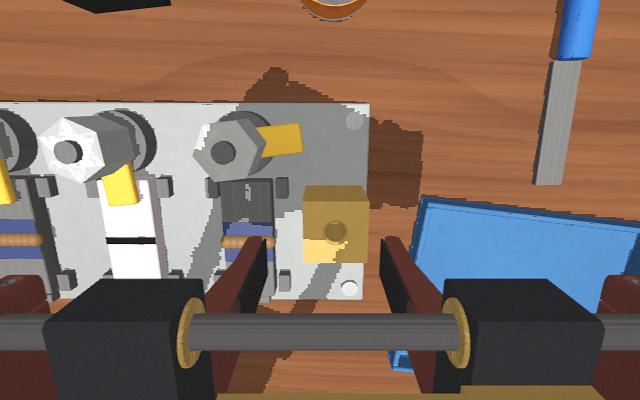

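jog_arm --pt "-0.011 -0.0205 0.01 0 0 0.0046 0.14" --pt "-0.011 -0.0205 0.01 0 0 0 0.14" --pt "-0.011 -0.0205 0.01 0 0 0 0.14" --pt "0 0 0 0 0 0 0.14" --pt "0 0 0 0 0 0 0.14" --pt "0 0 0 0 0 0 0.14"

```text
t: 7.18
position: [484.6, -109.2, 107.4]
orientation: [180.0, -0.1, 2.1]
ft_force: [0.0, 0.2, -0.3]
grip_width: 0.573
```

Run:
```python
from h import *
plan(484.5,-109,24,2.2)
p,d=bot.read_camera('wrist'); save('w5',p)
```

```text
pos [ 484.6 -109.2  107.4] rpy [ 1.7995e+02 -7.0000e-02  2.1000e+00] t 7.18 F [ 0.   0.2 -0.3] w 0.573 j [-17. -10.  97.  -0.  93.  71.]
 turn wz total -0.0018 rad: 1 rows of -0.0018
 then shift total [-0.0001 -0.0002  0.0834] = 3 rows of [-0.     -0.0001  0.0278]
```

View pics/w5.png

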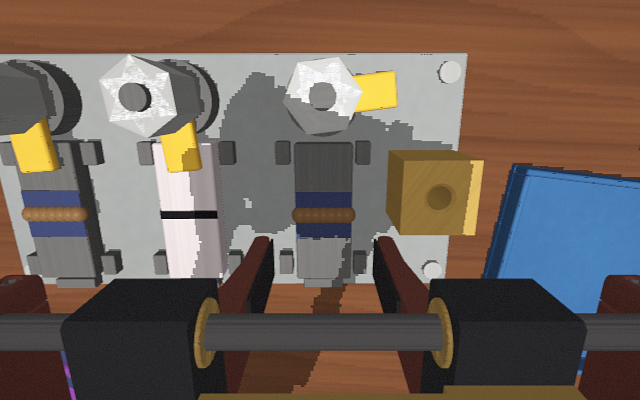

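The coupon at (324,215) is centred between the fingers, so I'll descend and grip it.

jog_arm --pt "0 0 0.028 0 0 0 0.14" --pt "0 0 0.028 0 0 0 0.14" --pt "0 0 0.02 0 0 0 0.14" --pt "0 0 0.007 0 0 0 0.14" --pt "0 0 0 0 0 0 0.14" --pt "0 0 0 0 0 0 -0.3" --pt "0 0 0 0 0 0 -0.3" --pt "0 0 0 0 0 0 -0.3" --pt "0 0 0 0 0 0 -0.3" --squeeze 45

```text
t: 7.98
position: [485.3, -109.3, 25.6]
orientation: [179.9, -0.2, 2.0]
ft_force: [-0.7, -1.1, 3.1]
grip_width: 0.449
```

jog_arm --pt "0 0 -0.01 0 0 0 -0.3" --pt "0 0 -0.025 0 0 0 -0.3" --pt "0 0 -0.035 0 0 0 -0.3" --pt "0 0 -0.03 0 0 0.06 -0.3" --pt "0 0 0 0 0 0.064 -0.3" --pt "0 0 0 0 0 0 -0.3"

```text
t: 8.48
position: [484.9, -108.9, 126.4]
orientation: [180.0, -0.2, -5.2]
ft_force: [-0.5, 0.1, -5.6]
grip_width: 0.453
```

Run:
```python
from h import *
plan(423,-399,110,-5)
p,d=bot.read_camera('wrist'); save('w6',p)
```

```text
pos [ 484.9 -108.9  126.4] rpy [179.97  -0.21  -5.2 ] t 8.48 F [-0.5  0.1 -5.6] w 0.453 j [-17. -11.  96.   0.  95.  79.]
 turn wz total -0.0034 rad: 1 rows of -0.0034
 then shift total [-0.0364  0.2944  0.0164] = 8 rows of [-0.0045  0.0368  0.002 ]
```

View pics/w6.png

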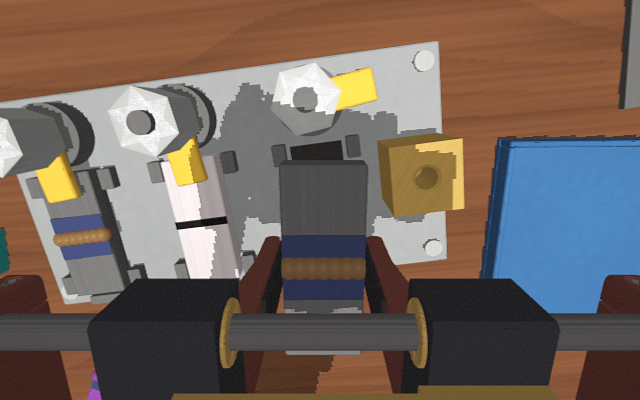

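The coupon is held straight at (323,250) and the tray is on the right. I'll carry it over.

jog_arm --pt "-0.0045 0.0368 0 0 0 0 -0.3" --pt "-0.0045 0.0368 0 0 0 0 -0.3" --pt "-0.0045 0.0368 0 0 0 0 -0.3" --pt "-0.0045 0.0368 0 0 0 0 -0.3" --pt "-0.0045 0.0368 0.005 0 0 0 -0.3" --pt "-0.0045 0.0368 0.005 0 0 0 -0.3" --pt "-0.0045 0.0368 0.02 0 0 0 -0.3" --pt "-0.0045 0.0368 0.02 0 0 0 -0.3" --pt "0 0 0 0 0 0 -0.3" --pt "0 0 0 0 0 0 -0.3"

```text
t: 9.37
position: [419.5, -397.7, 69.1]
orientation: [-179.6, 0.4, -5.2]
ft_force: [-0.2, 1.3, -4.4]
grip_width: 0.445
```

Run:
```python
from h import *
plan(423,-399,13,-5)
P=bot.camera_params('wrist')
p,d=bot.read_camera('wrist'); save('w7',p)
```

```text
pos [ 419.5 -397.7   69.1] rpy [-179.64    0.4    -5.16] t 9.37 F [-0.2  1.3 -4.4] w 0.445 j [-47.   4.  88.   0.  89.  48.]
 turn wz total -0.0029 rad: 1 rows of -0.0029
 then shift total [0.0036 0.001  0.0561] = 2 rows of [0.0018 0.0005 0.028 ]
```

View pics/w7.png

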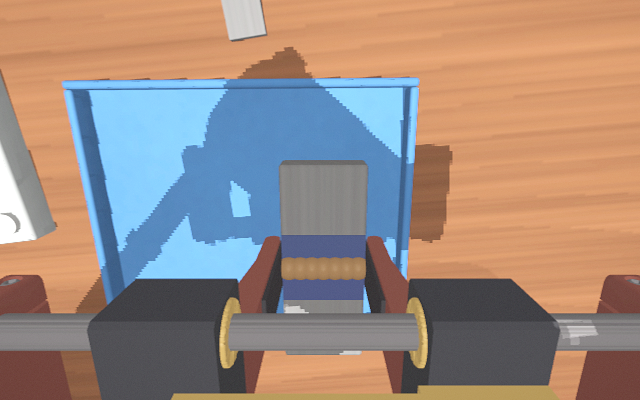

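Run:
```python
from h import *
P=bot.camera_params('wrist'); q=onplane(P,[66,418],[82,80],22); print(q); d=q[0]-q[1]; print(np.linalg.norm(d),np.degrees(np.arctan2(d[1],d[0])))
a=np.arctan2(d[1],d[0])-np.pi/2; M=np.array([[np.cos(a),-np.sin(a)],[np.sin(a),np.cos(a)]])
c=q.mean(0)[:2]-M@[85,0]; print('tray',c); s=bot.sense()['position'][:2]; print('tcp in tray',M.T@(s-c))
```

```text
[[ 519.67390503 -258.00292794   22.        ]
 [ 502.93650938 -458.56456377   22.        ]]
201.2588139232239 85.22957041538768
tray [ 426.59965462 -351.21484486]
tcp in tray [ -1.95793065 -46.22435399]
```

Tray centre is (426.6,-351.2) at -4.8°, and the TCP is at (-2,-46) in the tray frame. I'll lower it.

jog_arm --pt "0.0015 0 0.03 0 0 0 -0.3" --pt "0 0 0.018 0 0 0 -0.3" --pt "0 0 0.006 0 0 0 -0.3" --pt "0 0 0.002 0 0 0 -0.3" --pt "0 0 0 0 0 0 -0.3"

```text
t: 9.83
position: [424.2, -397.3, 18.5]
orientation: [-180.0, -0.0, -5.0]
ft_force: [0.4, 0.2, -4.7]
grip_width: 0.452
```

jog_arm --pt "0 0 0.005 0 0 0 -0.3" --pt "0 0 0.002 0 0 0 -0.3" --pt "0 0 0 0 0 0 -0.3"

```text
t: 10.08
position: [424.0, -398.2, 11.7]
orientation: [180.0, -0.0, -5.1]
ft_force: [-0.2, 0.5, -5.4]
grip_width: 0.449
```

Release and rise, heading back to nut2.

jog_arm --pt "0 0 0.001 0 0 0 0.14" --pt "0 0 0 0 0 0 0.14" --pt "0 0 0 0 0 0 0.14" --pt "0 0 -0.03 0 0 0 0.14" --pt "0 0 -0.04 0 0 0 0.2" --pt "0 0 -0.04 0 0 0 0.3" --pt "0 0 -0.02 0 0 -0.12 0.4" --pt "0 0 0 0 0 0 0.4" --pt "0 0 0 0 0 0 0.4"

```text
t: 10.83
position: [424.6, -399.1, 143.0]
orientation: [179.8, -0.2, 1.7]
ft_force: [0.5, 0.6, 0.5]
grip_width: 0.702
```

Run:
```python
from h import *
plan(555,84,120,2.2)
p,d=bot.read_camera('wrist'); save('w8',p)
```

```text
pos [ 424.6 -399.1  143. ] rpy [179.78  -0.2    1.74] t 10.83 F [0.5 0.6 0.5] w 0.702 j [-47.   2.  82.   0.  96.  42.]
 turn wz total -0.0081 rad: 1 rows of -0.0081
 then shift total [ 0.1488 -0.4777  0.023 ] = 13 rows of [ 0.0114 -0.0367  0.0018]
```

View pics/w8.png

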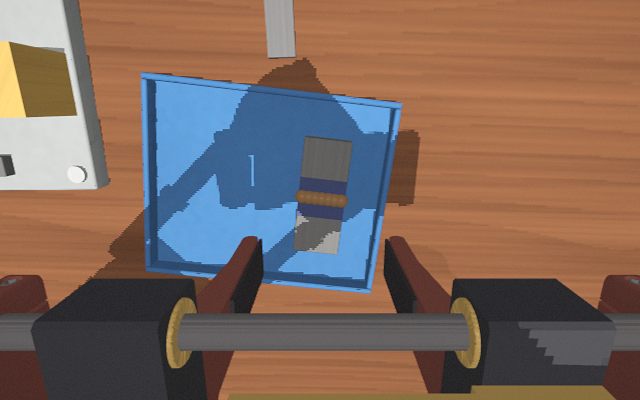

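The first welded coupon lies flat in the tray at (322,197). Now to nut 2.

jog_arm --pt "0.0124 -0.0398 0 0 0 -0.008 0.4" --pt "0.0124 -0.0398 0 0 0 0 0.4" --pt "0.0124 -0.0398 0 0 0 0 0.4" --pt "0.0124 -0.0398 0 0 0 0 0.4" --pt "0.0124 -0.0398 0 0 0 0 0.4" --pt "0.0124 -0.0398 0 0 0 0 0.4" --pt "0.0124 -0.0398 0 0 0 0 0.4" --pt "0.0124 -0.0398 0 0 0 0 0.4" --pt "0.0124 -0.0398 0 0 0 0 0.4" --pt "0.0124 -0.0398 0 0 0 0 0.4" --pt "0.0124 -0.0398 0.01 0 0 0 0.4" --pt "0.0124 -0.0398 0.02 0 0 0 0.4"

```text
t: 11.88
position: [553.1, 82.0, 112.4]
orientation: [-180.0, -0.1, 2.2]
ft_force: [-0.2, -0.9, -0.0]
grip_width: 0.702
```

jog_arm --pt "0 0 0 0 0 0 0.4" --pt "0 0 0 0 0 0 0.4" --pt "0 0 0 0 0 0 0.4"

```text
t: 12.13
position: [551.8, 79.1, 110.8]
orientation: [180.0, 0.2, 2.2]
ft_force: [0.1, -0.2, 1.2]
grip_width: 0.701
```

Run:
```python
from h import *
plan(555,84,57,2.2)
p,d=bot.read_camera('wrist'); save('w9',p)
```

```text
pos [551.8  79.1 110.8] rpy [1.7995e+02 1.7000e-01 2.2400e+00] t 12.13 F [ 0.1 -0.2  1.2] w 0.701 j [ 5. -1. 88. -0. 93. 92.]
 turn wz total 0.0006 rad: 1 rows of 0.0006
 then shift total [ 0.0034 -0.0047  0.0538] = 2 rows of [ 0.0017 -0.0024  0.0269]
```

View pics/w9.png

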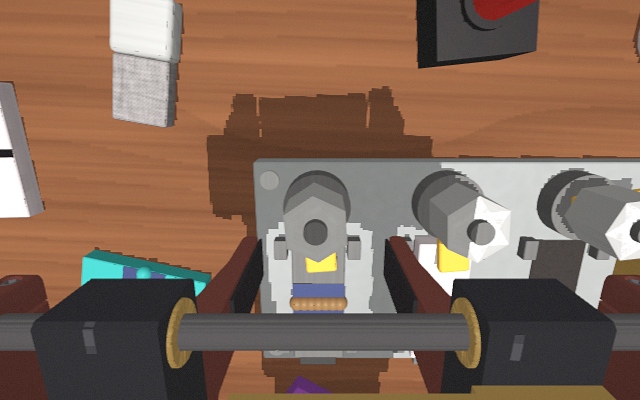

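jog_arm --pt "0.003 -0.0045 0 0 0 0 0.4" --pt "0 0 0.027 0 0 0 0.4" --pt "0 0 0.026 0 0 0 0.4" --pt "0 0 0 0 0 0 0.1" --pt "0 0 0 0 0 0 -0.4" --pt "0 0 0 0 0 0 -0.4" --pt "0 0 0 0 0 0 -0.4" --pt "0 0 0 0 0 0 -0.4" --squeeze 40

```text
t: 12.85
position: [556.7, 84.1, 61.9]
orientation: [-180.0, -0.2, 2.2]
ft_force: [-0.2, 0.7, 2.9]
grip_width: 0.413
```

jog_arm --pt "0 0 0 0 0 -0.06 -0.4" --pt "0 0 0 0 0 -0.12 -0.4" --pt "0 0 0 0 0 -0.12 -0.4" --pt "0 0 0 0 0 -0.12 -0.4" --pt "0 0 0 0 0 -0.12 -0.4" --pt "0 0 0 0 0 -0.12 -0.4" --pt "0 0 0 0 0 -0.12 -0.4" --pt "0 0 0 0 0 -0.12 -0.4"

```text
t: 13.52
position: [556.2, 85.0, 61.9]
orientation: [179.9, -0.2, 54.2]
ft_force: [-2.0, 2.7, 3.8]
grip_width: 0.413
```

jog_arm --pt "0 0 0 0 0 -0.12 -0.4" --pt "0 0 0 0 0 -0.12 -0.4" --pt "0 0 0 0 0 -0.12 -0.4" --pt "0 0 0 0 0 -0.12 -0.4" --pt "0 0 0 0 0 -0.12 -0.4" --pt "0 0 0 0 0 -0.08 -0.4" --pt "0 0 0 0 0 0 -0.4"

```text
t: 14.1
position: [555.4, 85.2, 61.8]
orientation: [179.9, -0.1, 93.1]
ft_force: [-4.9, 2.9, 6.0]
grip_width: 0.414
```

jog_arm --pt "0 0 0 0 0 0 0.3" --pt "0 0 0 0 0 0 0.3" --pt "0 0 0 0 0 0 0.3" --pt "0 0 -0.03 0 0 0 0.3" --pt "0 0 -0.025 0 0 0.06 0.3" --pt "0 -0.025 0 0 0 0.12 0.2" --pt "0 -0.025 0 0 0 0.12 0.14" --pt "0 -0.015 0 0 0 0.12 0.14" --pt "0 0 0 0 0 0.12 0.14" --pt "0 0 0 0 0 0.12 0.14" --pt "0 0 0 0 0 0.12 0.14" --pt "0 0 0 0 0 0.12 0.14"

```text
t: 15.1
position: [491.2, 91.3, 114.7]
orientation: [180.0, -0.0, 40.9]
ft_force: [0.1, -0.2, -0.3]
grip_width: 0.565
```

jog_arm --pt "0 0 0 0 0 0.12 0.14" --pt "0 0 0 0 0 0.12 0.14" --pt "0 0 0 0 0 0.12 0.14" --pt "0 0 0 0 0 0.12 0.14" --pt "0 0 0 0 0 0.12 0.14" --pt "0 0 0 0 0 0.12 0.14" --pt "0 0 0 0 0 0.09 0.14" --pt "0 0 0 0 0 0 0.14" --pt "0 0 0 0 0 0 0.14"

```text
t: 15.85
position: [491.2, 91.3, 114.5]
orientation: [180.0, -0.0, -5.0]
ft_force: [-1.0, 0.1, 0.3]
grip_width: 0.57
```

Run:
```python
from h import *
plan(478,80,24,2.2)
p,d=bot.read_camera('wrist'); save('w10',p)
```

```text
pos [491.2  91.3 114.5] rpy [ 1.7999e+02 -1.0000e-02 -5.0500e+00] t 15.85 F [-1.   0.1  0.3] w 0.57 j [  7. -10.  96.  -0.  94. 102.]
 turn wz total -0.1265 rad: 2 rows of -0.0632
 then shift total [-0.0136  0.0108  0.0905] = 3 rows of [-0.0045  0.0036  0.0302]
```

View pics/w10.png

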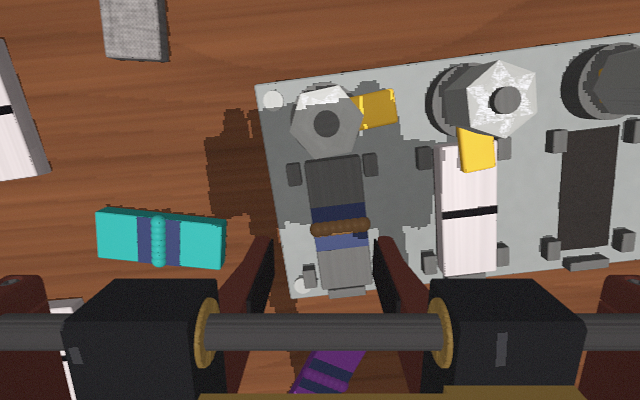

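Clamp 2 is open, with its tab at (378,108) and the coupon at (340,227).

jog_arm --pt "0 0 0 0 0 -0.0632 0.14" --pt "0 0 0 0 0 -0.0632 0.14" --pt "-0.0136 0.0108 0.03 0 0 0 0.14" --pt "0 0 0 0 0 0 0.14" --pt "0 0 0 0 0 0 0.14"

```text
t: 16.32
position: [476.4, 79.9, 82.6]
orientation: [180.0, 0.2, 2.1]
ft_force: [-0.3, -0.2, 1.4]
grip_width: 0.575
```

Run:
```python
from h import *
plan(478,80,24,2.2)
p,d=bot.read_camera('wrist'); save('w11',p)
```

```text
pos [476.4  79.9  82.6] rpy [179.99   0.25   2.06] t 16.32 F [-0.3 -0.2  1.4] w 0.575 j [  5. -12. 101.   0.  91.  93.]
 turn wz total -0.0024 rad: 1 rows of -0.0024
 then shift total [ 0.0016 -0.      0.0586] = 2 rows of [ 0.0008 -0.      0.0293]
```

View pics/w11.png

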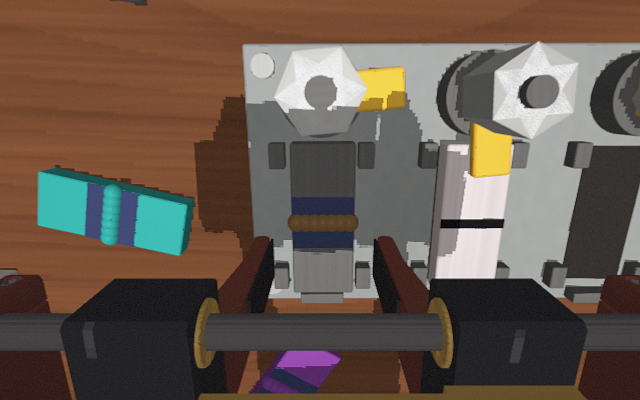

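The coupon at (323,222) is centred, so I'll descend and grip it.

jog_arm --pt "0.001 0 0.03 0 0 0 0.14" --pt "0 0 0.02 0 0 0 0.14" --pt "0 0 0.006 0 0 0 0.14" --pt "0 0 0 0 0 0 0.14" --pt "0 0 0 0 0 0 -0.3" --pt "0 0 0 0 0 0 -0.3" --pt "0 0 0 0 0 0 -0.3" --pt "0 0 0 0 0 0 -0.3" --squeeze 45

```text
t: 17.03
position: [480.4, 80.4, 30.8]
orientation: [-180.0, -0.2, 2.1]
ft_force: [0.3, -0.1, 5.2]
grip_width: 0.445
```

Grip is only about 5 mm deep, so I'll reopen, go lower and regrip.

jog_arm --pt "0 0 0 0 0 0 0.14" --pt "0 0 0 0 0 0 0.14" --pt "-0.002 0 0.005 0 0 0 0.14" --pt "0 0 0 0 0 0 0.14"

```text
t: 17.37
position: [475.9, 80.1, 22.0]
orientation: [180.0, 0.1, 2.0]
ft_force: [0.0, -0.0, -0.6]
grip_width: 0.568
```

jog_arm --pt "0.001 0 -0.001 0 0 0 -0.3" --pt "0 0 0 0 0 0 -0.3" --pt "0 0 0 0 0 0 -0.3" --pt "0 0 0 0 0 0 -0.3"

```text
t: 17.7
position: [477.8, 80.2, 24.2]
orientation: [-180.0, 0.0, 2.0]
ft_force: [0.0, 0.7, -1.9]
grip_width: 0.45
```

jog_arm --pt "0 0 -0.01 0 0 0 -0.3" --pt "0 0 -0.025 0 0 0 -0.3" --pt "0 0 -0.035 0 0 0 -0.3" --pt "0 0 -0.03 0 0 0.06 -0.3" --pt "0 0 0 0 0 0.06 -0.3" --pt "0 0 0 0 0 0 -0.3"

```text
t: 18.2
position: [478.9, 80.2, 127.1]
orientation: [-180.0, -0.2, -5.0]
ft_force: [-0.0, -0.0, -5.8]
grip_width: 0.455
```

Run:
```python
from h import *
plan(431,-306,125,-5)
```

```text
pos [478.9  80.2 127.1] rpy [-179.96   -0.23   -4.96] t 18.2 F [-0.  -0.  -5.8] w 0.455 j [  5. -13.  97.  -0.  95. 100.]
 turn wz total 0.0008 rad: 1 rows of 0.0008
 then shift total [-0.014   0.3889  0.0021] = 10 rows of [-0.0014  0.0389  0.0002]
```

jog_arm --pt "-0.0014 0.0389 0 0 0 0 -0.3" --pt "-0.0014 0.0389 0 0 0 0 -0.3" --pt "-0.0014 0.0389 0 0 0 0 -0.3" --pt "-0.0014 0.0389 0 0 0 0 -0.3" --pt "-0.0014 0.0389 0 0 0 0 -0.3" --pt "-0.0014 0.0389 0 0 0 0 -0.3" --pt "-0.0014 0.0389 0 0 0 0 -0.3" --pt "-0.0014 0.0389 0 0 0 0 -0.3" --pt "-0.0014 0.0389 0.02 0 0 0 -0.3" --pt "-0.0014 0.0389 0.03 0 0 0 -0.3" --pt "0 0 0 0 0 0 -0.3" --pt "0 0 0 0 0 0 -0.3"

```text
t: 19.2
position: [429.4, -298.5, 75.5]
orientation: [-179.7, 0.4, -4.9]
ft_force: [-0.1, -0.1, -5.1]
grip_width: 0.449
```

Run:
```python
from h import *
plan(431,-306,12,-5)
p,d=bot.read_camera('wrist'); save('w12',p)
```

```text
pos [ 429.4 -298.5   75.5] rpy [-179.72    0.41   -4.93] t 19.2 F [-0.1 -0.1 -5.1] w 0.449 j [-39.  -5.  96.   0.  90.  56.]
 turn wz total 0.0012 rad: 1 rows of 0.0012
 then shift total [0.0022 0.0074 0.0635] = 2 rows of [0.0011 0.0037 0.0318]
```

View pics/w12.png

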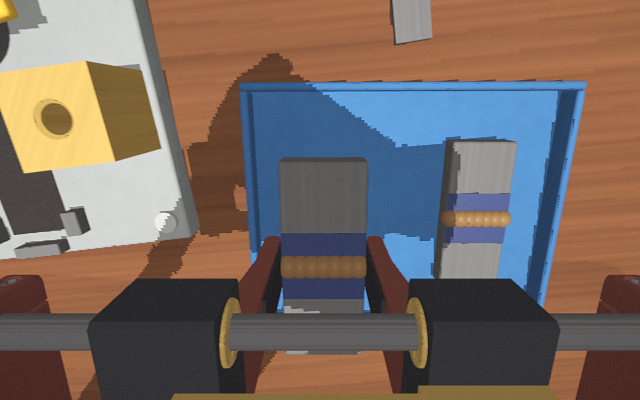

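jog_arm --pt "0.001 0.0065 0.02 0 0 0 -0.3" --pt "0 0 0.022 0 0 0 -0.3" --pt "0 0 0.012 0 0 0 -0.3" --pt "0 0 0.008 0 0 0 -0.3" --pt "0 0 0 0 0 0 -0.3"

```text
t: 19.67
position: [432.0, -303.4, 16.1]
orientation: [-179.9, 0.2, -4.7]
ft_force: [-0.1, 1.1, -5.0]
grip_width: 0.452
```

jog_arm --pt "0 0.001 0.004 0 0 0 -0.3" --pt "0 0 0.002 0 0 0 -0.3" --pt "0 0 0 0 0 0 -0.3"

```text
t: 19.92
position: [432.9, -306.2, 12.6]
orientation: [180.0, -0.1, -4.8]
ft_force: [0.5, -0.1, -5.6]
grip_width: 0.45
```

jog_arm --pt "0 0 0.002 0 0 0 -0.3" --pt "0 0 0 0 0 0 0.14" --pt "0 0 0 0 0 0 0.14" --pt "0 0 0 0 0 0 0.14" --pt "0 0 -0.03 0 0 0 0.14" --pt "0 0 -0.04 0 0 0 0.2" --pt "0 0 -0.04 0 0 0 0.3" --pt "0 0 -0.04 0 0 -0.12 0.4" --pt "0 0 0 0 0 0 0.4" --pt "0 0 0 0 0 0 0.4"

```text
t: 20.75
position: [434.0, -307.3, 164.6]
orientation: [179.7, -0.4, 2.0]
ft_force: [0.2, -0.6, -0.7]
grip_width: 0.7
```

Run:
```python
from h import *
plan(520,220,200,2)
p,d=bot.read_camera('wrist'); save('w13',p)
P=bot.camera_params('top')
p,d=bot.read_camera('top'); H=hsv(p); h,s,v=[H[...,i].astype(int) for i in range(3)]
m=(s<60)&(v>130); m[:, :150]=0; m[:,240:]=0; m[:160]=0;m[300:]=0
m=cv2.morphologyEx(m.astype(np.uint8),cv2.MORPH_CLOSE,np.ones((5,5)))
for mm,st,c in blobs(m,200):
    b,_=rect(mm); q=onplane(P,b[:,0],b[:,1],16); e=np.linalg.norm(q[1]-q[0]),np.linalg.norm(q[2]-q[1]); dd=q[1]-q[0] if e[0]>e[1] else q[2]-q[1]
    print(c,q.mean(0).round(1),np.round(e),np.degrees(np.arctan2(dd[1],dd[0])))
save('top13',p[150:300,150:480])
```

```text
pos [ 434.  -307.3  164.6] rpy [179.68  -0.36   2.04] t 20.75 F [ 0.2 -0.6 -0.7] w 0.7 j [-39.  -6.  88.   0.  98.  49.]
 turn wz total 0.0007 rad: 1 rows of 0.0007
 then shift total [ 0.1043 -0.524  -0.0354] = 14 rows of [ 0.0075 -0.0374 -0.0025]
[200.1875     189.40429688] [581.9 329.8  16. ] [ 41. 103.] -177.77832296933465
[195.89552239 263.42910448] [369.9 332.7  16. ] [102.  43.] 0.2560663954700905
```

View pics/w13.png

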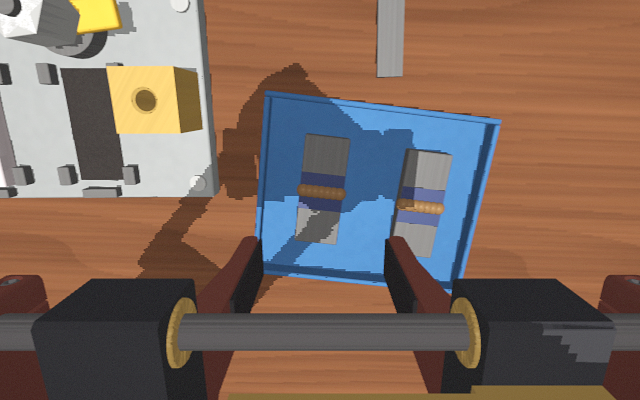

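Both welded coupons lie flat in the tray, at (322,190) and (421,207). Next is raw coupon A near (581,329).

jog_arm --pt "0.0075 -0.039 0 0 0 0 0.3" --pt "0.0075 -0.039 0 0 0 0 0.3" --pt "0.0075 -0.039 0 0 0 0 0.3" --pt "0.0075 -0.039 0 0 0 0 0.3" --pt "0.0075 -0.039 0 0 0 0 0.3" --pt "0.0075 -0.039 0 0 0 0 0.3" --pt "0.0075 -0.039 0 0 0 0 0.3" --pt "0.0075 -0.039 0 0 0 0 0.3" --pt "0.0075 -0.039 0 0 0 0 0.3" --pt "0.0075 -0.039 0 0 0 0 0.3" --pt "0.0075 -0.039 0 0 0 0 0.3" --pt "0.0075 -0.039 0 0 0 0 0.3"

```text
t: 21.85
position: [504.8, 166.6, 157.7]
orientation: [180.0, 0.2, 2.0]
ft_force: [0.4, -0.6, 1.1]
grip_width: 0.648
```

jog_arm --pt "0.0085 -0.038 0 0 0 0 0.3" --pt "0.0085 -0.038 0 0 0 0 0.3" --pt "0.0085 -0.038 0 0 0 0 0.3" --pt "0 0 0 0 0 0 0.3" --pt "0 0 0 0 0 0 0.3" --pt "0 0 0 0 0 0 0.3"

```text
t: 22.35
position: [526.5, 279.2, 157.9]
orientation: [179.9, 0.2, 2.1]
ft_force: [-0.1, -0.0, -0.3]
grip_width: 0.648
```

```bash
cat >> h.py <<'E'
def raws(name,z=16):
    P=bot.camera_params('wrist'); p,d=bot.read_camera('wrist'); save(name,p)
    H=hsv(p); h,s,v=[H[...,i].astype(int) for i in range(3)]
    m=((s<60)&(v>135)).astype(np.uint8); m=cv2.morphologyEx(m,cv2.MORPH_CLOSE,np.ones((13,13)))
    for mm,st,c in blobs(m,400):
        b,_=rect(mm); q=onplane(P,b[:,0],b[:,1],z); e=np.linalg.norm(q[1]-q[0]),np.linalg.norm(q[2]-q[1]); dd=q[1]-q[0] if e[0]>e[1] else q[2]-q[1]
        if max(e)<140: print(c.round(),q.mean(0).round(1),np.round(e),(np.degrees(np.arctan2(dd[1],dd[0]))+90)%180-90)
E
python3 - <<'E'
from h import *
plan(581,329,60)
raws('w14')
E
```

```text
pos [526.5 279.2 157.9] rpy [179.9    0.18   2.05] t 22.35 F [-0.1 -0.  -0.3] w 0.648 j [ 25.   5.  78.  -0.  98. 113.]
 turn wz total -0.0000 rad: 0 rows of -0.0000
 then shift total [ 0.0563 -0.0478  0.0979] = 4 rows of [ 0.0141 -0.012   0.0245]
[416.  47.] [645.9 207.4  16. ] [77. 43.] -5.9642248917290885
[266. 122.] [581.1 330.   16. ] [41. 99.] 3.258068927326576
[272. 301.] [412.9 327.   16. ] [29. 29.] -88.01290423244373
[265. 363.] [337.7 333.2  16. ] [40. 34.] -88.04929785152113
```

View pics/w14.png

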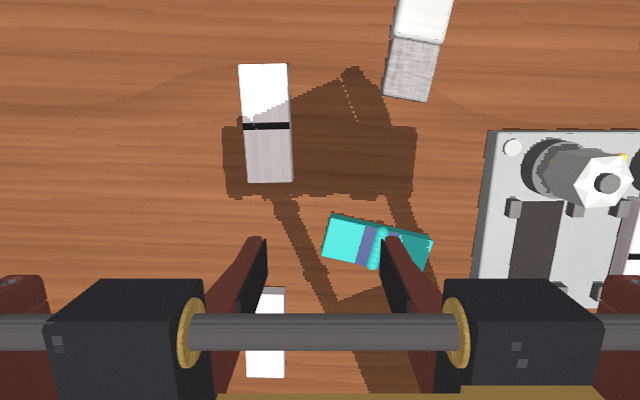

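Raw A is at (581,330) at 3.2°, with its dark line at (266,126).

jog_arm --pt "0.0185 -0.0165 0.02 0 0 -0.02 0.2" --pt "0.0185 -0.0165 0.03 0 0 0 0.2" --pt "0.0185 -0.0165 0.03 0 0 0 0.2" --pt "0 0 0.03 0 0 0 0.2" --pt "0 0 0 0 0 0 0.2" --pt "0 0 0 0 0 0 0.2"

```text
t: 22.9
position: [579.0, 329.6, 47.8]
orientation: [179.9, 0.3, 3.1]
ft_force: [-0.1, -0.3, 0.2]
grip_width: 0.603
```

Run:
```python
from h import *
plan(581,330,5,3.2)
raws('w15')
```

```text
pos [579.  329.6  47.8] rpy [179.86   0.28   3.09] t 22.9 F [-0.1 -0.3  0.2] w 0.603 j [ 27.  18.  74.  -0.  88. 114.]
 turn wz total -0.0019 rad: 1 rows of -0.0019
 then shift total [ 0.002  -0.0002  0.0428] = 2 rows of [ 0.001  -0.0001  0.0214]
[556. 113.] [655.2 209.5  16. ] [98. 45.] -10.442794318979551
[322. 221.] [582.2 330.7  16. ] [ 39. 100.] 4.653286961632659
```

View pics/w15.png

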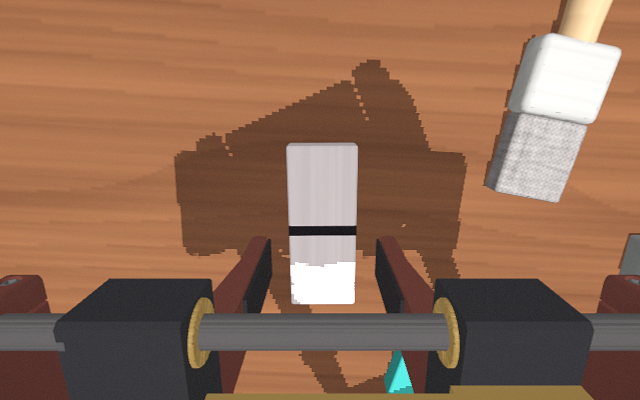

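jog_arm --pt "0.0025 0 0.025 0 0 -0.005 0.2" --pt "0 0 0.012 0 0 0 0.2" --pt "0 0 0.004 0 0 0 0.2" --pt "0 0 0 0 0 0 0.2" --pt "0 0 0 0 0 0 0.2"

```text
t: 23.37
position: [583.0, 331.9, 10.5]
orientation: [-180.0, -0.1, 3.5]
ft_force: [0.4, -0.2, -0.6]
grip_width: 0.596
```

jog_arm --pt "-0.001 0.001 0.005 0 0 0 0.2" --pt "0 0 0 0 0 0 -0.3" --pt "0 0 0 0 0 0 -0.3" --pt "0 0 0 0 0 0 -0.3" --pt "0 0 0 0 0 0 -0.3" --pt "0 0 0 0 0 0 -0.3"

```text
t: 23.87
position: [581.8, 330.8, 4.3]
orientation: [180.0, -0.0, 3.5]
ft_force: [-1.5, -1.0, 1.2]
grip_width: 0.453
```

jog_arm --pt "0 0 -0.01 0 0 0 -0.3" --pt "0 0 -0.025 0 0 0 -0.3" --pt "0 0 -0.035 0 0 0 -0.3" --pt "0 0 -0.035 0 0 0.023 -0.3" --pt "0 0 0 0 0 0 -0.3"

```text
t: 24.28
position: [584.6, 332.6, 118.6]
orientation: [-179.7, -0.7, 2.1]
ft_force: [2.0, 0.3, -1.3]
grip_width: 0.452
```

Run:
```python
from h import *
plan(477.3,80.4,110,2.2)
```

```text
pos [584.6 332.6 118.6] rpy [-179.68   -0.66    2.12] t 24.28 F [ 2.   0.3 -1.3] w 0.452 j [ 27.  16.  69.   0.  94. 115.]
 turn wz total -0.0015 rad: 1 rows of -0.0015
 then shift total [-0.1169  0.2479  0.0086] = 7 rows of [-0.0167  0.0354  0.0012]
```

jog_arm --pt "-0.016 0.0354 0 0 0 0 -0.3" --pt "-0.016 0.0354 0 0 0 0 -0.3" --pt "-0.016 0.0354 0 0 0 0 -0.3" --pt "-0.016 0.0354 0 0 0 0 -0.3" --pt "-0.016 0.0354 0 0 0 0 -0.3" --pt "-0.016 0.0354 0 0 0 0 -0.3" --pt "-0.016 0.0354 0 0 0 0 -0.3" --pt "0 0 0 0 0 0 -0.3" --pt "0 0 0 0 0 0 -0.3" --pt "0 0 0 0 0 0 -0.3"

```text
t: 25.12
position: [478.9, 79.2, 108.3]
orientation: [-180.0, 0.0, 2.1]
ft_force: [0.3, 0.6, -5.1]
grip_width: 0.449
```

Run:
```python
from h import *
plan(477.3,80.4,60,2.2)
P=bot.camera_params('wrist')
p,d=bot.read_camera('wrist'); save('w16',p)
```

```text
pos [478.9  79.2 108.3] rpy [-1.7996e+02  3.0000e-02  2.1300e+00] t 25.12 F [ 0.3  0.6 -5.1] w 0.449 j [  5. -12.  99.   0.  93.  93.]
 turn wz total -0.0012 rad: 1 rows of -0.0012
 then shift total [-0.0016 -0.0013  0.0483] = 2 rows of [-0.0008 -0.0007  0.0242]
```

View pics/w16.png

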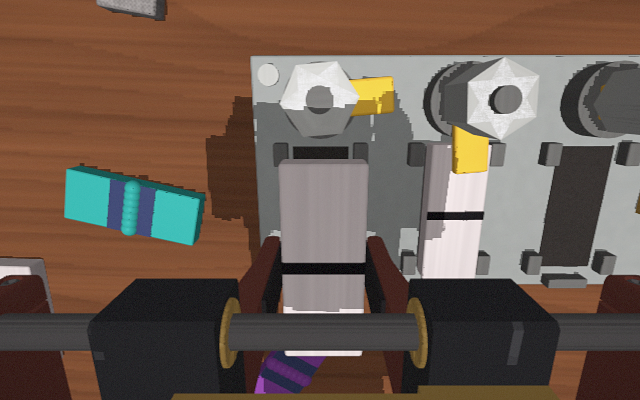

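Run:
```python
from h import *
P=bot.camera_params('wrist'); s=bot.sense()['position']; print(s)
print(onplane(P,[324,281,367,280,368],[268,161,161,266,266],120).round(1))
# guide corners of nest (front guides bases) and nut bolt
print(onplane(P,[319],[99],82).round(1), onplane(P,[273,289,353,369],[154,154,154,154],30).round(1))
```

```text
[479.09707287  79.63254942 108.38552647]
[[478.9  79.2 120. ]
 [528.9  99.8 120. ]
 [530.3  62.6 120. ]
 [479.1  99.9 120. ]
 [480.7  58.6 120. ]]
[[555.7  84.7  82. ]] [[518.9 115.7  30. ]
 [519.4 104.7  30. ]
 [521.1  60.6  30. ]
 [521.5  49.6  30. ]]
```

jog_arm --pt "-0.0015 -0.0015 0.03 0 0 0 -0.3" --pt "0 0 0.025 0 0 0 -0.3" --pt "0 0 0.01 0 0 0 -0.3" --pt "0 0 0 0 0 0 -0.3" --pt "0 0 0 0 0 0 -0.3"

```text
t: 25.58
position: [477.5, 81.2, 43.8]
orientation: [-180.0, 0.1, 2.2]
ft_force: [-0.2, -0.3, -4.9]
grip_width: 0.447
```

Coupon bottom is at about 39.5; the guides top out at 30. Descending in steps.

jog_arm --pt "0 0 0.008 0 0 0 -0.3" --pt "0 0 0.006 0 0 0 -0.3" --pt "0 0 0.003 0 0 0 -0.3" --pt "0 0 0 0 0 0 -0.3" --pt "0 0 0 0 0 0 -0.3"

```text
t: 26.0
position: [477.6, 80.5, 27.0]
orientation: [-180.0, 0.0, 2.2]
ft_force: [-0.3, -0.5, -4.0]
grip_width: 0.452
```

jog_arm --pt "0 0 0.002 0 0 0 -0.3" --pt "0 0 0 0 0 0 0.14" --pt "0 0 0 0 0 0 0.14" --pt "0 0 0 0 0 0 0.14" --pt "0 0 -0.03 0 0 0 0.14" --pt "0 0 -0.04 0 0 0 0.2" --pt "0 0 -0.03 0 0 0 0.3" --pt "0 0 0 0 0 0 0.4" --pt "0 0 0 0 0 0 0.4"

```text
t: 26.75
position: [479.2, 80.6, 128.2]
orientation: [-180.0, -0.4, 2.2]
ft_force: [0.3, 0.4, -0.4]
grip_width: 0.695
```

Run:
```python
from h import *
plan(555.5,84,120,93.1)
raws('w17',36)
```

```text
pos [479.2  80.6 128.2] rpy [-179.98   -0.36    2.16] t 26.75 F [ 0.3  0.4 -0.4] w 0.695 j [  6. -13.  97.   0.  95.  93.]
 turn wz total -1.5873 rad: 13 rows of -0.1221
 then shift total [-0.0008  0.0764  0.0082] = 2 rows of [-0.0004  0.0382  0.0041]
[146.   9.] [608.1 203.   36. ] [35. 14.] -87.81431056574033
[323. 217.] [474.6  81.6  36. ] [ 73. 103.] 4.318212102225488
[ 33. 272.] [407.8 315.4  36. ] [46. 45.] -87.83263458587453
```

View pics/w17.png

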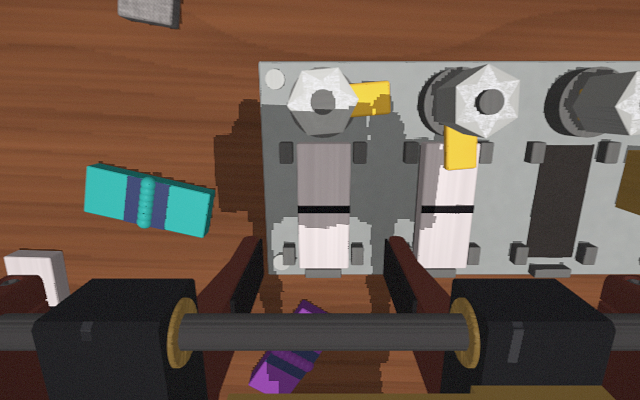

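Raw A sits centred in nest 2 at (323,208). I'll turn to 93° over nut 2 and close the clamp.

jog_arm --pt "0.0255 -0.0005 0 0 0 -0.1221 0.4" --pt "0.0253 0.0029 0 0 0 -0.1221 0.4" --pt "0.0249 0.006 0 0 0 -0.1221 0.4" --pt "0 0 0 0 0 -0.1221 0.4" --pt "0 0 0 0 0 -0.1221 0.4" --pt "0 0 0 0 0 -0.1221 0.4" --pt "0 0 0 0 0 -0.1221 0.4" --pt "0 0 0 0 0 -0.1221 0.4" --pt "0 0 0 0 0 -0.1221 0.4" --pt "0 0 0 0 0 -0.1221 0.4" --pt "0 0 0 0 0 -0.1221 0.4" --pt "0 0 0 0 0 -0.1221 0.4"

```text
t: 27.8
position: [553.1, 84.2, 122.6]
orientation: [-179.8, 0.0, 86.5]
ft_force: [0.2, -0.5, 0.2]
grip_width: 0.701
```

jog_arm --pt "0 0 0 0 0 -0.1221 0.4" --pt "0 0 0 0 0 0 0.4" --pt "0 0 0 0 0 0 0.4"

```text
t: 28.05
position: [553.3, 84.2, 123.2]
orientation: [-179.8, 0.0, 92.9]
ft_force: [-0.6, -0.0, -0.1]
grip_width: 0.7
```

Run:
```python
from h import *
plan(555.5,84.5,57,93.1)
p,d=bot.read_camera('wrist'); save('w18',p)
```

```text
pos [553.3  84.2 123.2] rpy [-179.85    0.     92.89] t 28.05 F [-0.6 -0.  -0.1] w 0.7 j [ 5. -1. 87.  0. 94.  2.]
 turn wz total -0.0036 rad: 1 rows of -0.0036
 then shift total [0.0002 0.0022 0.0662] = 2 rows of [0.0001 0.0011 0.0331]
```

View pics/w18.png

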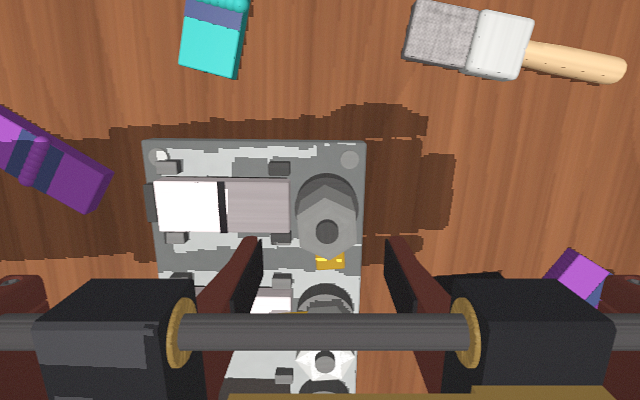

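jog_arm --pt "0 0.0022 0.03 0 0 -0.0036 0.4" --pt "0 0 0.034 0 0 0 0.4" --pt "0 0 0 0 0 0 0.1" --pt "0 0 0 0 0 0 -0.4" --pt "0 0 0 0 0 0 -0.4" --pt "0 0 0 0 0 0 -0.4" --pt "0 0 0 0 0 0 -0.4" --squeeze 40

```text
t: 28.68
position: [555.5, 84.4, 63.1]
orientation: [-179.9, -0.0, 93.3]
ft_force: [-7.2, -1.0, 2.8]
grip_width: 0.414
```

jog_arm --pt "0 0 0 0 0 0.06 -0.4" --pt "0 0 0 0 0 0.12 -0.4" --pt "0 0 0 0 0 0.12 -0.4" --pt "0 0 0 0 0 0.12 -0.4" --pt "0 0 0 0 0 0.12 -0.4" --pt "0 0 0 0 0 0.12 -0.4" --pt "0 0 0 0 0 0.12 -0.4" --pt "0 0 0 0 0 0.12 -0.4"

```text
t: 29.35
position: [555.8, 84.3, 63.1]
orientation: [-180.0, 0.0, 41.4]
ft_force: [-6.0, -1.9, 1.1]
grip_width: 0.411
```

jog_arm --pt "0 0 0 0 0 0.12 -0.4" --pt "0 0 0 0 0 0.12 -0.4" --pt "0 0 0 0 0 0.12 -0.4" --pt "0 0 0 0 0 0.12 -0.4" --pt "0 0 0 0 0 0.12 -0.4" --pt "0 0 0 0 0 0.09 -0.4" --pt "0 0 0 0 0 0 -0.4"

```text
t: 29.93
position: [555.9, 84.1, 63.1]
orientation: [180.0, 0.0, 1.9]
ft_force: [-6.8, -1.9, 2.0]
grip_width: 0.415
```

jog_arm --pt "0 0 0 0 0 0 0.4" --pt "0 0 0 0 0 0 0.4" --pt "0 0 0 0 0 0 0.4" --pt "0 0 -0.03 0 0 0 0.4" --pt "0 0 -0.04 0 0 0 0.4" --pt "-0.03 0 -0.02 0 0 0 0.4" --pt "-0.03 0 0 0 0 0 0.4" --pt "0 0 0 0 0 0 0.4" --pt "0 0 0 0 0 0 0.4"

```text
t: 30.68
position: [496.2, 82.2, 152.2]
orientation: [-180.0, -0.2, 2.2]
ft_force: [-0.0, 0.3, 0.5]
grip_width: 0.702
```

Run:
```python
from h import *
plan(320,310,155,2.2)
raws('w19',36)
```

```text
pos [496.2  82.2 152.2] rpy [-1.7999e+02 -1.7000e-01  2.2300e+00] t 30.68 F [-0.   0.3  0.5] w 0.702 j [  6. -10.  93.   0.  97.  93.]
 turn wz total 0.0005 rad: 1 rows of 0.0005
 then shift total [-0.1674 -0.2344 -0.0028] = 8 rows of [-0.0209 -0.0293 -0.0004]
[165.  24.] [620.8 202.6  36. ] [36. 36.] -8.11797775269514
[ 56. 280.] [410.9 315.1  36. ] [38. 46.] 1.7226400879756625
```

View pics/w19.png

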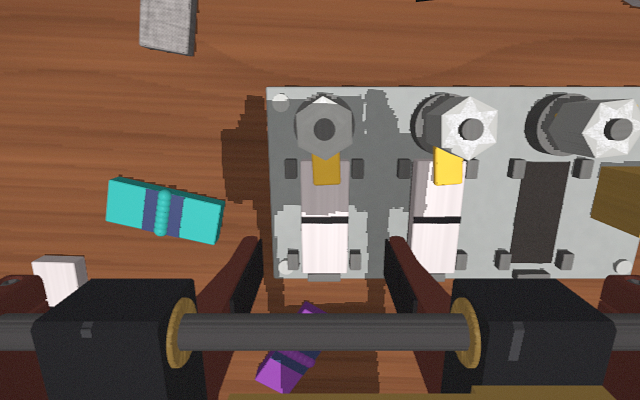

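Clamp 2's tab at (326,168) is over raw A. Now to raw B.

jog_arm --pt "-0.018 -0.0293 0 0 0 0 0.3" --pt "-0.018 -0.0293 0 0 0 0 0.3" --pt "-0.018 -0.0293 0 0 0 0 0.3" --pt "-0.018 -0.0293 0 0 0 0 0.3" --pt "-0.018 -0.0293 0 0 0 0 0.3" --pt "-0.018 -0.0293 0 0 0 0 0.3" --pt "-0.018 -0.0293 0 0 0 0 0.3" --pt "-0.018 -0.0293 0 0 0 0 0.3" --pt "0 0 0 0 0 0 0.2" --pt "0 0 0 0 0 0 0.2" --pt "0 0 0 0 0 0 0.2"

```text
t: 31.65
position: [344.0, 310.8, 150.5]
orientation: [179.9, 0.0, 2.2]
ft_force: [0.9, -0.0, -0.7]
grip_width: 0.599
```

Run:
```python
from h import *
plan(369.5,332.7,50)
raws('w20')
```

```text
pos [344.  310.8 150.5] rpy [1.7995e+02 2.0000e-02 2.2400e+00] t 31.65 F [ 0.9 -0.  -0.7] w 0.599 j [ 38. -16.  98.  -0.  98. 126.]
 turn wz total -0.0000 rad: 0 rows of -0.0000
 then shift total [ 0.0263 -0.0209  0.1005] = 3 rows of [ 0.0088 -0.007   0.0335]
[600.  63.] [458.1  98.6  16. ] [67. 92.] 16.15591715625206
[297. 159.] [369.3 333.   16. ] [100.  39.] 0.060565864484317444
```

View pics/w20.png

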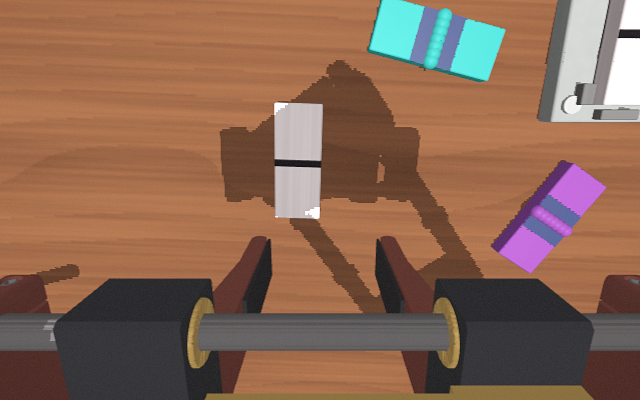

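Raw B is at (369.3,333) at 0.1°, with its line at (298,163).

jog_arm --pt "0 0 0.02 0 0 0.038 0.2" --pt "0.0125 -0.011 0.03 0 0 0 0.2" --pt "0.0125 -0.011 0.03 0 0 0 0.2" --pt "0 0 0.025 0 0 0 0.2" --pt "0 0 0 0 0 0 0.2" --pt "0 0 0 0 0 0 0.2"

```text
t: 32.2
position: [368.4, 331.1, 44.7]
orientation: [179.9, 0.2, -0.1]
ft_force: [0.4, -0.3, 0.6]
grip_width: 0.599
```

Run:
```python
from h import *
plan(369.3,333,5,0)
raws('w21')
```

```text
pos [368.4 331.1  44.7] rpy [ 1.7985e+02  1.7000e-01 -9.0000e-02] t 32.2 F [ 0.4 -0.3  0.6] w 0.599 j [ 38.  -9. 102.  -0.  87. 128.]
 turn wz total -0.0016 rad: 1 rows of -0.0016
 then shift total [ 0.0009 -0.0019  0.0397] = 1 rows of [ 0.0009 -0.0019  0.0397]
[318. 226.] [370.4 334.5  16. ] [ 39. 101.] 1.2826674412534942
```

jog_arm --pt "0.001 -0.002 0.025 0 0 0 0.2" --pt "0 0 0.01 0 0 0 0.2" --pt "0 0 0.002 0 0 0 0.2" --pt "0 0 0 0 0 0 0.2" --pt "0 0 0 0 0 0 0.2"

```text
t: 32.67
position: [369.9, 335.0, 10.4]
orientation: [-179.9, -0.1, 0.0]
ft_force: [0.4, -0.5, 0.1]
grip_width: 0.603
```

jog_arm --pt "0 0.001 0.005 0 0 0 0.2" --pt "0 0 0 0 0 0 -0.3" --pt "0 0 0 0 0 0 -0.3" --pt "0 0 0 0 0 0 -0.3" --pt "0 0 0 0 0 0 -0.3" --pt "0 0 0 0 0 0 -0.3" --squeeze 45

```text
t: 33.17
position: [369.4, 333.8, 4.2]
orientation: [-180.0, -0.0, 0.0]
ft_force: [0.2, -0.2, 1.5]
grip_width: 0.446
```

jog_arm --pt "0 0 -0.01 0 0 0 -0.3" --pt "0 0 -0.025 0 0 0 -0.3" --pt "0 0 -0.035 0 0 0 -0.3" --pt "0 0 -0.04 0 0 -0.038 -0.3" --pt "0 0 0 0 0 0 -0.3"

```text
t: 33.58
position: [372.0, 335.9, 123.2]
orientation: [-179.6, -0.6, 2.3]
ft_force: [0.9, 1.2, -1.3]
grip_width: 0.456
```

Run:
```python
from h import *
plan(484.6,-109,115,2.2)
```

```text
pos [372.  335.9 123.2] rpy [-179.57   -0.6     2.32] t 33.58 F [ 0.9  1.2 -1.3] w 0.456 j [ 38. -11.  96.   0.  94. 126.]
 turn wz total 0.0020 rad: 1 rows of 0.0020
 then shift total [0.0954 0.4489 0.0082] = 12 rows of [0.0079 0.0374 0.0007]
```

jog_arm --pt "0.0082 0.0374 0 0 0 0 -0.3" --pt "0.0082 0.0374 0 0 0 0 -0.3" --pt "0.0082 0.0374 0 0 0 0 -0.3" --pt "0.0082 0.0374 0 0 0 0 -0.3" --pt "0.0082 0.0374 0 0 0 0 -0.3" --pt "0.0082 0.0374 0 0 0 0 -0.3" --pt "0.0082 0.0374 0 0 0 0 -0.3" --pt "0.0082 0.0374 0 0 0 0 -0.3" --pt "0.0082 0.0374 0 0 0 0 -0.3" --pt "0.0082 0.0374 0 0 0 0 -0.3" --pt "0.0082 0.0374 0 0 0 0 -0.3" --pt "0.0082 0.0374 0 0 0 0 -0.3"

```text
t: 34.58
position: [484.7, -112.8, 113.6]
orientation: [-180.0, 0.0, 2.2]
ft_force: [-0.1, 0.7, -3.4]
grip_width: 0.451
```

jog_arm --pt "0 0 0 0 0 0 -0.3" --pt "0 0 0 0 0 0 -0.3" --pt "0 0 0 0 0 0 -0.3"

```text
t: 34.83
position: [484.6, -110.6, 113.4]
orientation: [-179.9, 0.1, 2.2]
ft_force: [0.4, -0.2, -3.3]
grip_width: 0.451
```

Run:
```python
from h import *
plan(484.6,-109,60,2.2)
p,d=bot.read_camera('wrist'); save('w22',p)
```

```text
pos [ 484.6 -110.6  113.4] rpy [-1.7994e+02  8.0000e-02  2.1700e+00] t 34.83 F [ 0.4 -0.2 -3.3] w 0.451 j [-17. -10.  97.   0.  94.  71.]
 turn wz total -0.0006 rad: 1 rows of -0.0006
 then shift total [ 0.0001 -0.0016  0.0534] = 2 rows of [ 0.0001 -0.0008  0.0267]
```

View pics/w22.png

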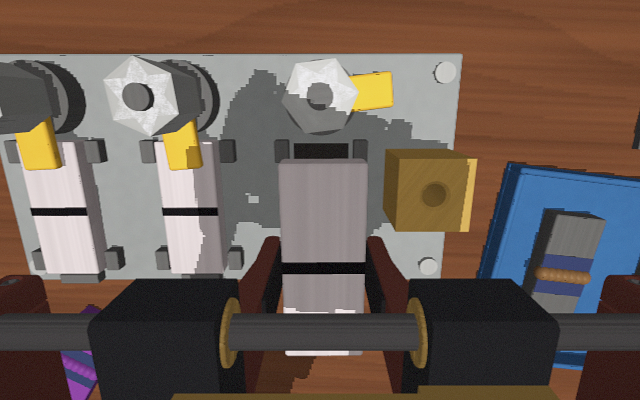

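Run:
```python
from h import *
P=bot.camera_params('wrist'); s=bot.sense()['position']; print(s)
print(onplane(P,[323,280,367],[268,266,266],125).round(1))
print('nut',onplane(P,[320],[96],82).round(1), 'guides',onplane(P,[275,289,352,367],[150]*4,30).round(1),'term',onplane(P,[434],[195],70))
```

```text
[ 484.65989215 -110.05409702  113.55886011]
[[ 484.4 -110.   125. ]
 [ 484.6  -89.7  125. ]
 [ 486.2 -130.7  125. ]]
nut [[ 562.8 -105.3   82. ]] guides [[ 526.6  -74.6   30. ]
 [ 526.9  -84.5   30. ]
 [ 528.7 -128.6   30. ]
 [ 529.1 -139.1   30. ]] term [[ 508.32716412 -176.5821265    70.        ]]
```

jog_arm --pt "0 -0.0015 0.03 0 0 0 -0.3" --pt "0 0 0.03 0 0 0 -0.3" --pt "0 0 0.01 0 0 0 -0.3" --pt "0 0 0 0 0 0 -0.3" --pt "0 0 0 0 0 0 -0.3"

```text
t: 35.3
position: [484.8, -108.5, 44.3]
orientation: [-180.0, 0.0, 2.3]
ft_force: [0.4, -0.1, -2.7]
grip_width: 0.454
```

jog_arm --pt "0 0 0.008 0 0 0 -0.3" --pt "0 0 0.006 0 0 0 -0.3" --pt "0 0 0.003 0 0 0 -0.3" --pt "0 0 0 0 0 0 -0.3" --pt "0 0 0 0 0 0 -0.3"

```text
t: 35.72
position: [485.0, -109.5, 27.0]
orientation: [180.0, 0.0, 2.2]
ft_force: [0.6, -0.0, -3.4]
grip_width: 0.452
```

jog_arm --pt "0 0 0.002 0 0 0 -0.3" --pt "0 0 0 0 0 0 0.14" --pt "0 0 0 0 0 0 0.14" --pt "0 0 0 0 0 0 0.14" --pt "0 0 -0.03 0 0 0 0.14" --pt "0 0 -0.04 0 0 0 0.2" --pt "0 0 -0.03 0 0 0 0.3" --pt "0 0 0 0 0 0 0.4" --pt "0 0 0 0 0 0 0.4"

```text
t: 36.47
position: [486.5, -109.9, 128.1]
orientation: [179.9, -0.3, 2.2]
ft_force: [0.0, 0.1, -0.4]
grip_width: 0.697
```

Run:
```python
from h import *
plan(562.5,-106,120,93.1)
p,d=bot.read_camera('wrist'); save('w23',p)
```

```text
pos [ 486.5 -109.9  128.1] rpy [179.89  -0.33   2.21] t 36.47 F [ 0.   0.1 -0.4] w 0.697 j [-17. -11.  96.   0.  95.  71.]
 turn wz total -1.5863 rad: 13 rows of -0.1220
 then shift total [-0.0003  0.0761  0.0081] = 2 rows of [-0.0001  0.038   0.0041]
```

View pics/w23.png

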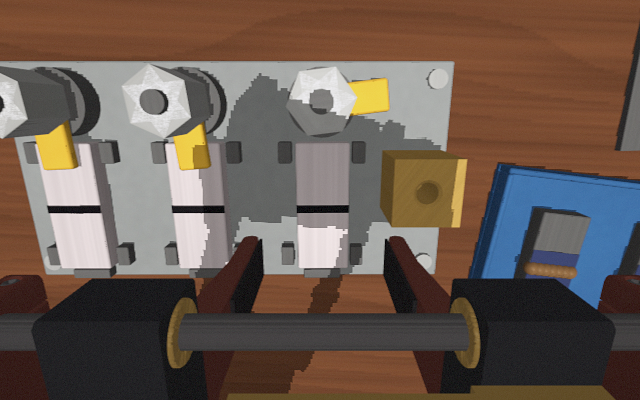

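Raw B is seated in nest 0 at (322,208).

jog_arm --pt "0.0255 -0.0005 0 0 0 -0.122 0.4" --pt "0.0253 0.0029 0 0 0 -0.122 0.4" --pt "0.0249 0.006 0 0 0 -0.122 0.4" --pt "0 0 0 0 0 -0.122 0.4" --pt "0 0 0 0 0 -0.122 0.4" --pt "0 0 0 0 0 -0.122 0.4" --pt "0 0 0 0 0 -0.122 0.4" --pt "0 0 0 0 0 -0.122 0.4" --pt "0 0 0 0 0 -0.122 0.4" --pt "0 0 0 0 0 -0.122 0.4" --pt "0 0 0 0 0 -0.122 0.4" --pt "0 0 0 0 0 -0.122 0.4"

```text
t: 37.52
position: [560.5, -105.3, 122.5]
orientation: [-179.8, -0.0, 86.4]
ft_force: [0.2, -0.3, 0.4]
grip_width: 0.702
```

jog_arm --pt "0 0 0 0 0 -0.122 0.4" --pt "0 0 0 0 0 0 0.4" --pt "0 0 0 0 0 0 0.4"

```text
t: 37.77
position: [560.7, -105.4, 123.1]
orientation: [-179.8, -0.0, 92.9]
ft_force: [-0.0, 0.2, -0.3]
grip_width: 0.7
```

Run:
```python
from h import *
plan(562.7,-106,57,93.1)
p,d=bot.read_camera('wrist'); save('w24',p)
```

```text
pos [ 560.7 -105.4  123.1] rpy [-1.7985e+02 -5.0000e-02  9.2870e+01] t 37.77 F [-0.   0.2 -0.3] w 0.7 j [-14.   1.  85.  -0.  94. -17.]
 turn wz total -0.0040 rad: 1 rows of -0.0040
 then shift total [-0.0007  0.0019  0.0661] = 2 rows of [-0.0004  0.001   0.0331]
```

View pics/w24.png

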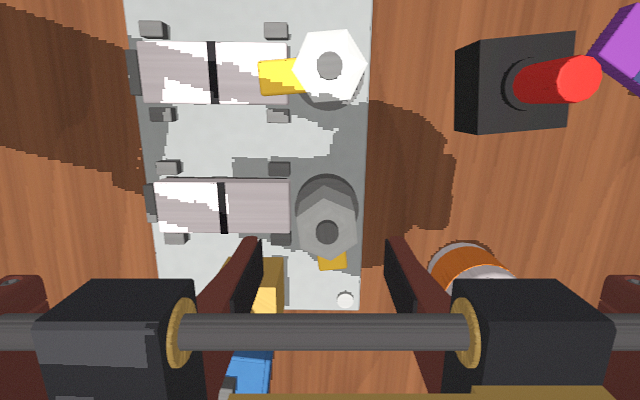

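jog_arm --pt "-0.0005 0.0019 0.03 0 0 -0.004 0.4" --pt "0 0 0.034 0 0 0 0.4" --pt "0 0 0 0 0 0 0.1" --pt "0 0 0 0 0 0 -0.4" --pt "0 0 0 0 0 0 -0.4" --pt "0 0 0 0 0 0 -0.4" --pt "0 0 0 0 0 0 -0.4" --squeeze 40

```text
t: 38.4
position: [562.9, -106.2, 63.1]
orientation: [-180.0, 0.0, 93.3]
ft_force: [-5.8, 0.0, 1.6]
grip_width: 0.42
```

jog_arm --pt "0 0 0 0 0 0.06 -0.4" --pt "0 0 0 0 0 0.12 -0.4" --pt "0 0 0 0 0 0.12 -0.4" --pt "0 0 0 0 0 0.12 -0.4" --pt "0 0 0 0 0 0.12 -0.4" --pt "0 0 0 0 0 0.12 -0.4" --pt "0 0 0 0 0 0.12 -0.4" --pt "0 0 0 0 0 0.12 -0.4"

```text
t: 39.07
position: [562.6, -106.1, 63.1]
orientation: [-180.0, 0.1, 41.4]
ft_force: [-7.5, 1.0, 2.3]
grip_width: 0.418
```

jog_arm --pt "0 0 0 0 0 0.12 -0.4" --pt "0 0 0 0 0 0.12 -0.4" --pt "0 0 0 0 0 0.12 -0.4" --pt "0 0 0 0 0 0.12 -0.4" --pt "0 0 0 0 0 0.12 -0.4" --pt "0 0 0 0 0 0.09 -0.4" --pt "0 0 0 0 0 0 -0.4"

```text
t: 39.65
position: [562.5, -105.9, 63.1]
orientation: [-180.0, 0.1, 1.9]
ft_force: [-8.4, 2.1, 4.1]
grip_width: 0.418
```

Release, rise and look. I'll back off toward the front for an overview of the fixture and pin.

jog_arm --pt "0 0 0 0 0 0 0.4" --pt "0 0 0 0 0 0 0.4" --pt "0 0 0 0 0 0 0.4" --pt "0 0 -0.03 0 0 0 0.4" --pt "0 0 -0.04 0 0 0 0.4" --pt "0.01 -0.035 -0.035 0 0 0 0.3" --pt "0.01 -0.035 -0.03 0 0 0 0.2" --pt "0.01 -0.03 0 0 0 0 0.0" --pt "0.01 0 0 0 0 0 -0.1" --pt "0 0 0 0 0 0 -0.1" --pt "0 0 0 0 0 0 -0.1"

```text
t: 40.57
position: [597.1, -14.8, 186.4]
orientation: [180.0, -0.0, 2.2]
ft_force: [-0.3, 0.8, 0.1]
grip_width: 0.453
```

Run:
```python
from h import *
plan(690,-13,195,2.2)
P=bot.camera_params('wrist');p,d=bot.read_camera('wrist'); save('w25',p); np.save('w25P.npy',P,allow_pickle=True); np.save('w25p.npy',p)
```

```text
pos [597.1 -14.8 186.4] rpy [179.98  -0.     2.24] t 40.57 F [-0.3  0.8  0.1] w 0.453 j [ -5.   5.  75.  -0. 101.  83.]
 turn wz total 0.0008 rad: 1 rows of 0.0008
 then shift total [ 0.0929  0.0018 -0.0086] = 3 rows of [ 0.031   0.0006 -0.0029]
```

View pics/w25.png

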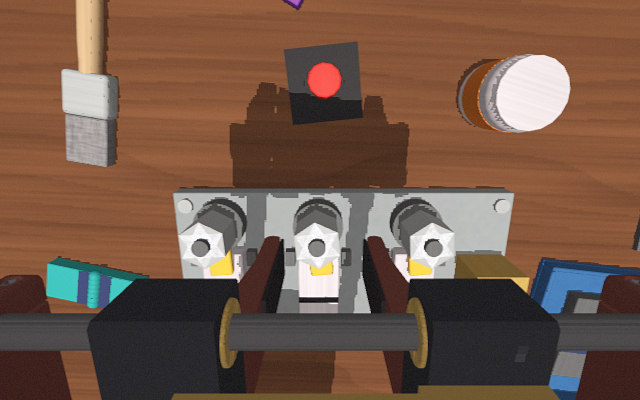

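The wrist view shows the red pin top at (324,80) and all three tabs pointing to the robot. I'll check with the other cameras before touching the pin.

Run:
```python
from h import *
P=np.load('w25P.npy',allow_pickle=True).item();p=np.load('w25p.npy')
H=hsv(p); h,s,v=[H[...,i].astype(int) for i in range(3)]
m=((h<6)|(h>174))&(s>140)&(v>150); m[150:]=0
for mm,st,c in blobs(m,100):
    print(c,st, onplane(P,c[0],c[1],96))
p,d=bot.read_camera('top'); H=hsv(p); h,s,v=[H[...,i].astype(int) for i in range(3)]
Q=bot.camera_params('top')
m=((h<6)|(h>174))&(s>140)&(v>120); m[:130]=0; m[180:]=0
for mm,st,c in blobs(m,10): print('top',c,st,onplane(Q,c[0],c[1],96))
save('top25',cv2.resize(p[130:300,240:480],None,fx=3,fy=3,interpolation=cv2.INTER_CUBIC))
p,d=bot.read_camera('side'); save('side25',cv2.resize(p[140:300,220:460],None,fx=3,fy=3,interpolation=cv2.INTER_CUBIC))
```

```text
[323.93763214  79.602537  ] [307  62  35  36 946] [[687.48241984 -11.8801039   96.        ]]
```

View pics/top25.png

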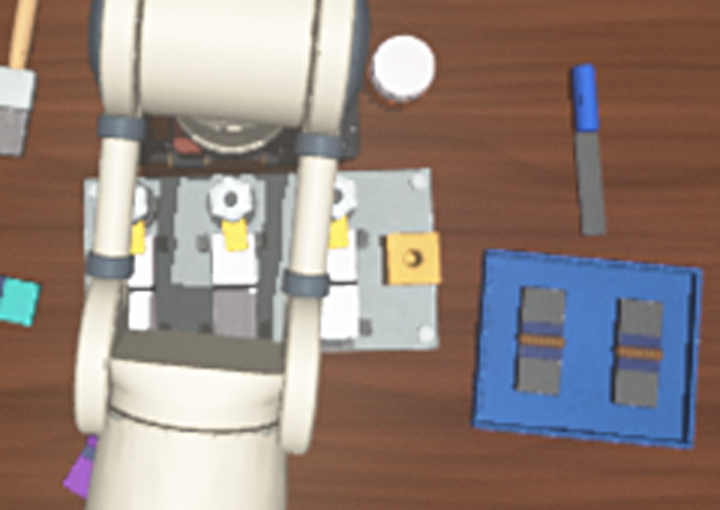

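View pics/side25.png

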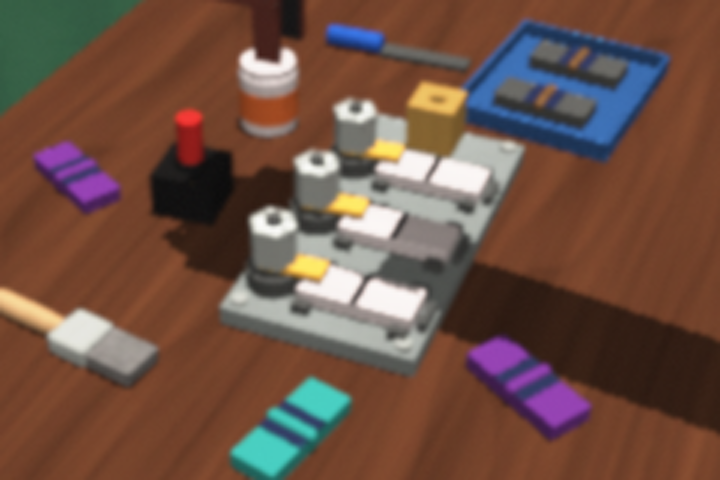

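Both other views agree: welded coupons flat in the tray, raw coupons in nests 0 and 2 with tabs over them. The pin is at about (687.5,-12).

jog_arm --pt "0.0305 0 0 0 0 0 0.0" --pt "0.0305 0 0.015 0 0 0 0.0" --pt "0.0295 0 0.035 0 0 0 0.0" --pt "0 0 0 0 0 0 0.0" --pt "0 0 0 0 0 0 0.0" --pt "0 0 0 0 0 0 0.0"

```text
t: 41.22
position: [684.2, -12.2, 139.7]
orientation: [180.0, 0.0, 2.2]
ft_force: [-0.2, -0.2, 0.8]
grip_width: 0.501
```

Run:
```python
from h import *
P=bot.camera_params('wrist');p,d=bot.read_camera('wrist'); save('w26',p)
H=hsv(p); h,s,v=[H[...,i].astype(int) for i in range(3)]
m=((h<6)|(h>174))&(s>140)&(v>150)
for mm,st,c in blobs(m,300):
    print(c,st, onplane(P,c[0],c[1],96))
plan(687.5,-12,60,2.2)
```

```text
[322.62306994 218.63669391] [ 305  188   37   51 1101] [[690.06116285 -11.69893661  96.        ]]
pos [684.6 -12.1 141.7] rpy [ 1.7998e+02 -1.4000e-01  2.1600e+00] t 41.27 F [-0.4 -0.4  0.8] w 0.495 j [-4. 18. 64. -0. 98. 84.]
 turn wz total -0.0007 rad: 1 rows of -0.0007
 then shift total [0.0029 0.0001 0.0817] = 3 rows of [0.001  0.     0.0272]
```

View pics/w26.png

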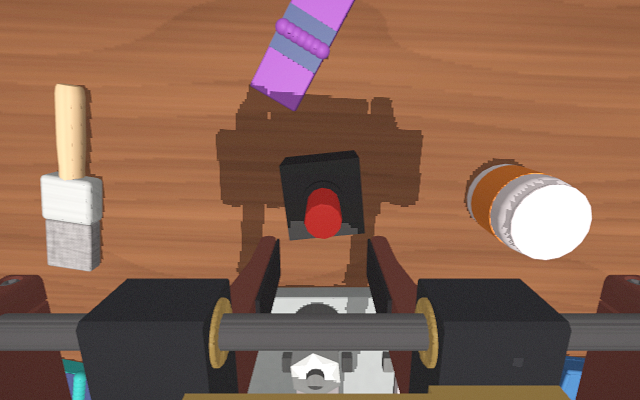

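The pin top disc at (323,221.5) puts the axis at about (687.7,-12). Descend and grip.

jog_arm --pt "0.003 0 0.03 0 0 0 0.0" --pt "0 0 0.03 0 0 0 0.0" --pt "0 0 0.014 0 0 0 0.0" --pt "0 0 0 0 0 0 0.0" --pt "0 0 0 0 0 0 0.0"

```text
t: 41.68
position: [687.4, -11.4, 67.0]
orientation: [180.0, -0.0, 2.2]
ft_force: [-0.4, -0.0, -0.3]
grip_width: 0.498
```

jog_arm --pt "0 0 0.005 0 0 0 0.0" --pt "0 0 0 0 0 0 -0.7" --pt "0 0 0 0 0 0 -0.7" --pt "0 0 0 0 0 0 -0.7" --pt "0 0 0 0 0 0 -0.7" --pt "0 0 0 0 0 0 -0.7" --squeeze 35

```text
t: 42.18
position: [688.2, -11.3, 61.5]
orientation: [180.0, -0.1, 2.2]
ft_force: [1.1, 0.6, 3.0]
grip_width: 0.268
```

jog_arm --pt "0 0 -0.015 0 0 0 -0.7" --pt "0 0 -0.02 0 0 0 -0.7" --pt "0 0 -0.025 0 0 0 -0.7" --pt "0 0 -0.03 0 0 0 -0.7" --pt "0 0 -0.025 0 0 0 -0.7" --pt "0 0 0 0 0 0 -0.7" --pt "0 0 0 0 0 0 -0.7"

```text
t: 42.77
position: [688.6, -11.3, 177.6]
orientation: [180.0, -0.2, 2.2]
ft_force: [0.0, 0.3, -1.1]
grip_width: 0.262
```

Run:
```python
from h import *
plan(507.6,-177.3,160,2.2)
p,d=bot.read_camera('wrist'); save('w27',p)
```

```text
pos [688.6 -11.3 177.6] rpy [179.98  -0.23   2.22] t 42.77 F [ 0.   0.3 -1.1] w 0.262 j [ -4.  19.  60.   0. 101.  84.]
 turn wz total 0.0003 rad: 1 rows of 0.0003
 then shift total [-0.1873  0.1589  0.0176] = 7 rows of [-0.0268  0.0227  0.0025]
```

View pics/w27.png

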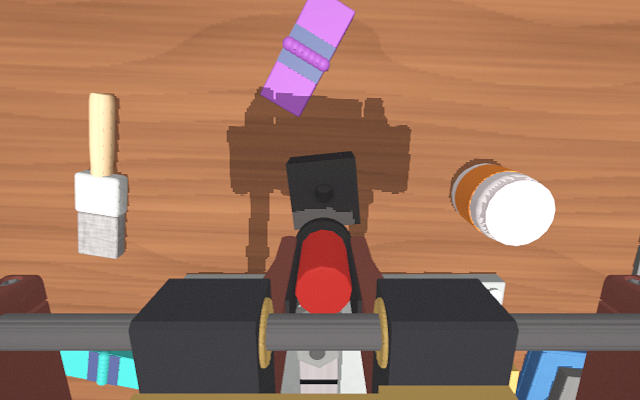

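Run:
```python
from h import *
P=bot.camera_params('wrist'); s=bot.sense()['position']; print(s)
z=s[2]-10.5
print(onplane(P,[323],[221],z), onplane(P,[323],[221],z-6))
zt=s[2]+34.5; print('topdisc far/near/l/r', onplane(P,[323,323,295,351],[276,312,290,290],zt))
print('hole',onplane(P,[324],[190],45))
```

```text
[687.80179341 -11.29477802 175.07229876]
[[703.41405073 -10.62235145 164.57229876]] [[701.37746663 -10.70495146 158.57229876]]
topdisc far/near/l/r [[ 6.95400672e+02 -1.09091368e+01  2.09572299e+02]
 [ 6.78922787e+02 -1.15504035e+01  2.09572299e+02]
 [ 6.88677411e+02  2.24433610e-01  2.09572299e+02]
 [ 6.89554077e+02 -2.25335598e+01  2.09572299e+02]]
hole [[691.01676922 -12.0339342   45.        ]]
```

The pin is upright and centred in the grip to within about 0.5 mm. Move over the terminal.

jog_arm --pt "-0.0266 0.0227 0 0 0 0 -0.7" --pt "-0.0266 0.0227 0 0 0 0 -0.7" --pt "-0.0266 0.0227 0 0 0 0 -0.7" --pt "-0.0266 0.0227 0 0 0 0 -0.7" --pt "-0.0266 0.0227 0 0 0 0 -0.7" --pt "-0.0266 0.0227 0 0 0 0 -0.7" --pt "-0.0266 0.0227 0.01 0 0 0 -0.7" --pt "0 0 0.01 0 0 0 -0.7" --pt "0 0 0 0 0 0 -0.7" --pt "0 0 0 0 0 0 -0.7" --pt "0 0 0 0 0 0 -0.7"

```text
t: 43.73
position: [508.2, -176.3, 154.6]
orientation: [-179.9, 0.1, 2.3]
ft_force: [-0.3, -0.7, 0.1]
grip_width: 0.266
```

Run:
```python
from h import *
plan(507.6,-177.3,125,2.2)
p,d=bot.read_camera('wrist'); save('w28',p)
p,d=bot.read_camera('side'); save('side28',cv2.resize(p[120:250,280:460],None,fx=4,fy=4,interpolation=cv2.INTER_CUBIC))
plan(507.6,-177.3,125,2.2)
```

```text
pos [ 508.2 -176.3  154.6] rpy [-1.7994e+02  7.0000e-02  2.2700e+00] t 43.73 F [-0.3 -0.7  0.1] w 0.266 j [-23.  -4.  87.   0.  97.  65.]
 turn wz total 0.0013 rad: 1 rows of 0.0013
 then shift total [-0.0006  0.0009  0.0296] = 1 rows of [-0.0006  0.0009  0.0296]
pos [ 508.6 -176.4  155.4] rpy [-179.98    0.      2.31] t 43.83 F [-0.4  0.5 -0.9] w 0.267 j [-23.  -4.  87.   0.  97.  65.]
 turn wz total 0.0019 rad: 1 rows of 0.0019
 then shift total [-0.0011  0.0009  0.0304] = 1 rows of [-0.0011  0.0009  0.0304]
```

View pics/w28.png

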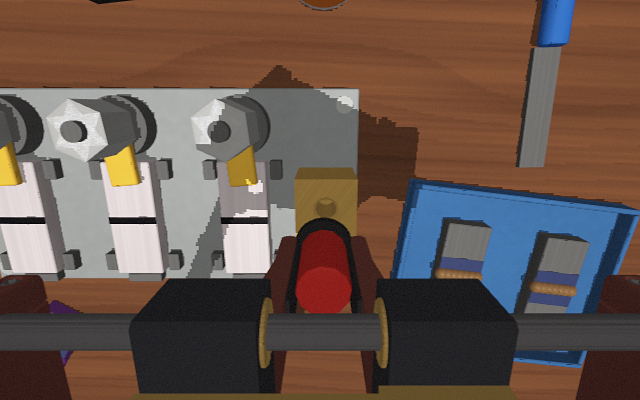

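View pics/side28.png

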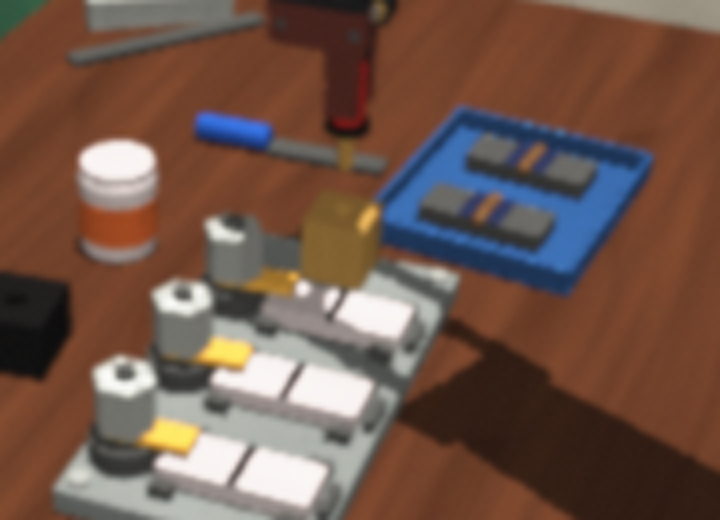

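Run:
```python
from h import *
p=cv2.cvtColor(cv2.imread('pics/w28.png'),cv2.COLOR_BGR2RGB)
save('w28z',cv2.resize(p[155:245,270:390],None,fx=6,fy=6,interpolation=cv2.INTER_CUBIC))
```

```text
(no output)
```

View pics/w28z.png

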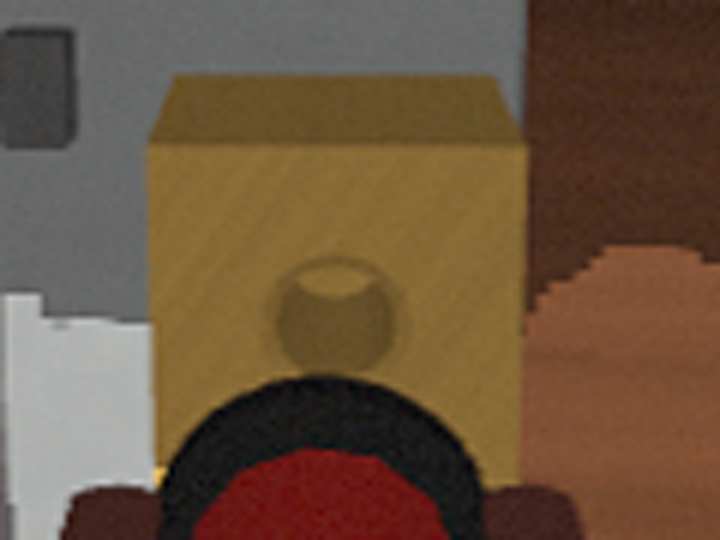

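Run:
```python
from h import *
P=bot.camera_params('wrist'); s=bot.sense()['position']; print(s)
q=onplane(P,[294.7,357.8,326],[178.8,178.8,208],70); print(q, np.linalg.norm(q[0]-q[1]), (q[0]+q[1])[:2]/2-23*np.array([np.cos(.037),np.sin(.037)]))
print('flange edge',onplane(P,[324],[217.8],s[2]-10.5))
```

```text
[ 508.62434029 -176.36374269  155.41672191]
[[ 530.11726375 -155.00464596   70.        ]
 [ 531.96361724 -200.588566     70.        ]
 [ 509.02324849 -178.55888758   70.        ]] 45.62129752796325 [ 508.0561822  -178.64741182]
flange edge [[ 526.00393463 -176.14764345  144.91672191]]
```

jog_arm --pt "-0.001 0.0016 0.015 0 0 0 -0.7" --pt "0 0 0.012 0 0 0 -0.7" --pt "0 0 0 0 0 0 -0.7" --pt "0 0 0 0 0 0 -0.7" --pt "0 0 0 0 0 0 -0.7"

```text
t: 44.25
position: [507.1, -178.6, 128.7]
orientation: [-180.0, 0.0, 2.2]
ft_force: [0.2, -0.2, -1.7]
grip_width: 0.268
```

Run:
```python
from h import *
plan(507.6,-178,115,2.2)
p,d=bot.read_camera('side'); save('side29',cv2.resize(p[130:210,330:430],None,fx=7,fy=7,interpolation=cv2.INTER_CUBIC))
```

```text
pos [ 507.1 -178.6  128.7] rpy [-180.      0.      2.24] t 44.25 F [ 0.2 -0.2 -1.7] w 0.268 j [-23.  -4.  90.   0.  95.  65.]
 turn wz total 0.0007 rad: 1 rows of 0.0007
 then shift total [ 0.0005 -0.0006  0.0137] = 1 rows of [ 0.0005 -0.0006  0.0137]
```

View pics/side29.png

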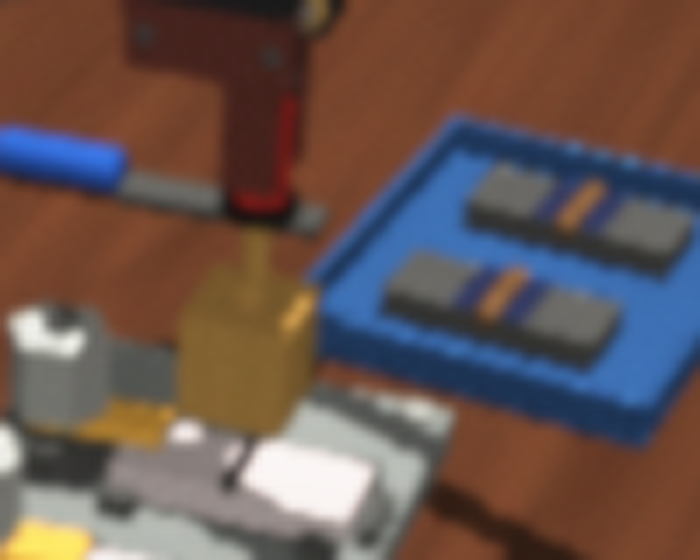

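The side view shows the tip at (256,305), at the middle of the block's top. I'll descend slowly, watching the force.

jog_arm --pt "0.0005 -0.0004 0.005 0 0 0 -0.7" --pt "0 0 0.005 0 0 0 -0.7" --pt "0 0 0.004 0 0 0 -0.7" --pt "0 0 0 0 0 0 -0.7"

```text
t: 44.63
position: [506.8, -178.3, 113.1]
orientation: [-180.0, 0.1, 2.2]
ft_force: [-0.4, -0.2, -0.4]
grip_width: 0.269
```

The tip is about 7 mm into the hole with no force. Continue.

jog_arm --pt "0 0 0.006 0 0 0 -0.7" --pt "0 0 0.006 0 0 0 -0.7" --pt "0 0 0.005 0 0 0 -0.7" --pt "0 0 0 0 0 0 -0.7"

```text
t: 44.97
position: [506.6, -178.2, 95.7]
orientation: [-179.9, 0.1, 2.2]
ft_force: [0.6, -0.6, -0.7]
grip_width: 0.267
```

jog_arm --pt "0 0 0.004 0 0 0 -0.7" --pt "0 0 0.003 0 0 0 -0.7" --pt "0 0 0 0 0 0 -0.7" --pt "0 0 0 0 0 0 -0.7"

```text
t: 45.3
position: [507.3, -178.5, 90.3]
orientation: [-180.0, 0.0, 2.2]
ft_force: [-0.0, 0.9, -1.0]
grip_width: 0.267
```

jog_arm --pt "0 0 0.003 0 0 0 -0.7" --pt "0 0 0.002 0 0 0 -0.7" --pt "0 0 0 0 0 0 -0.7"

```text
t: 45.55
position: [507.6, -178.6, 86.5]
orientation: [180.0, -0.1, 2.2]
ft_force: [-0.5, 0.1, 3.8]
grip_width: 0.266
```

Contact at z 86.5, which matches the flange on the mouth. Press a touch more, release, rise.

jog_arm --pt "0 0 0.002 0 0 0 -0.7" --pt "0 0 0 0 0 0 -0.7"

```text
t: 45.72
position: [507.7, -178.6, 86.5]
orientation: [179.9, -0.1, 2.2]
ft_force: [-5.9, 1.6, 12.2]
grip_width: 0.265
```

jog_arm --pt "0 0 0 0 0 0 -0.2" --pt "0 0 0 0 0 0 0.0" --pt "0 0 0 0 0 0 0.0" --pt "0 0 0 0 0 0 0.0" --pt "0 0 -0.02 0 0 0 0.0" --pt "0 0 -0.03 0 0 0 0.0" --pt "0 0 -0.04 0 0 0 0.0" --pt "-0.04 0 -0.04 0 0 0 0.0" --pt "-0.04 0 -0.02 0 0 0 0.0" --pt "0 0 0 0 0 0 0.0" --pt "0 0 0 0 0 0 0.0"

```text
t: 46.63
position: [440.6, -181.5, 223.7]
orientation: [179.9, -0.2, 2.1]
ft_force: [-0.1, -0.1, 1.1]
grip_width: 0.503
```

Run:
```python
from h import *
plan()
p,d=bot.read_camera('wrist'); save('w30',p)
p,d=bot.read_camera('side'); save('side30',cv2.resize(p[130:300,240:480],None,fx=3,fy=3,interpolation=cv2.INTER_CUBIC))
```

```text
pos [ 440.6 -181.5  223.7] rpy [179.87  -0.24   2.14] t 46.63 F [-0.1 -0.1  1.1] w 0.503 j [-26. -14.  89.   0. 105.  61.]
 turn wz total -0.0000 rad: 0 rows of -0.0000
 then shift total [0. 0. 0.] = 1 rows of [0. 0. 0.]
```

View pics/w30.png

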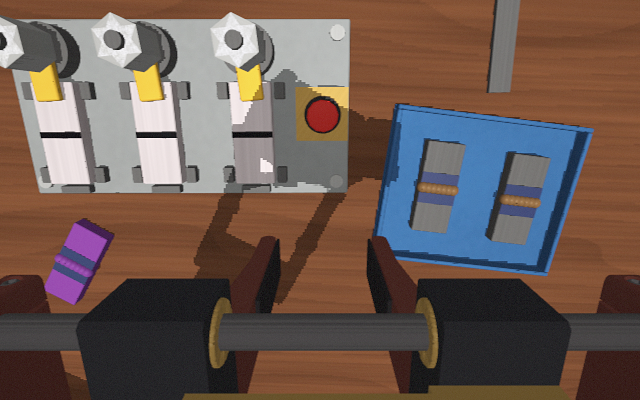

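View pics/side30.png

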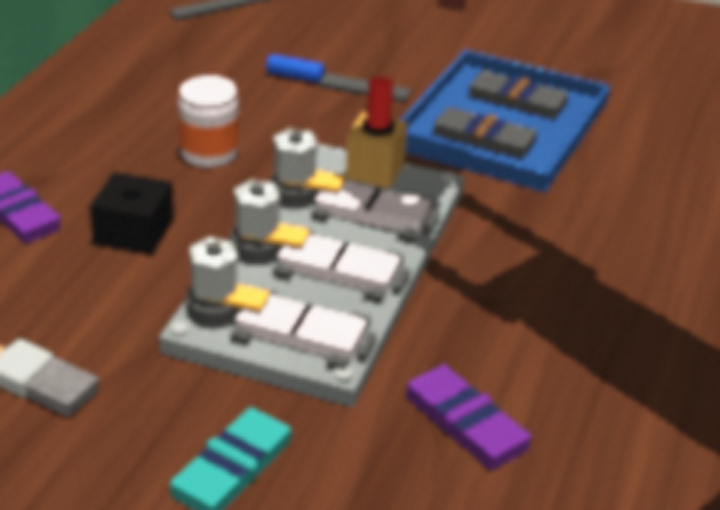

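The pin stands upright on the terminal at (322,115) and its flange is on the block. A last numeric check of the coupons and tabs.

Run:
```python
from h import *
P=bot.camera_params('wrist'); p=cv2.cvtColor(cv2.imread('pics/w30.png'),cv2.COLOR_BGR2RGB)
a=np.radians(2.1);M=np.array([[np.cos(a),-np.sin(a)],[np.sin(a),np.cos(a)]]); o=np.array([481.2,-13.9])
print('lines in fixture',((onplane(P,[60.5,158.5,253],[135,134.5,134.5],36)[:,:2]-o)@M).round(1))
print('pin top fixture',((onplane(P,[322],[114.5],121)[:,:2]-o)@M).round(1))
t=[426.6,-351.2]; b=np.radians(-4.8); N=np.array([[np.cos(b),-np.sin(b)],[np.sin(b),np.cos(b)]])
print('done in tray',((onplane(P,[438,520],[189,200],26)[:,:2]-t)@N).round(1))
H=hsv(p); h,s,v=[H[...,i].astype(int) for i in range(3)]
m=(h>18)&(h<30)&(s>150)&(v>120); m[130:]=0; m[:,290:]=0
for mm,st,c in blobs(m,150):
    bx,_=rect(mm); q=onplane(P,bx[:,0],bx[:,1],46.5); e=q[1]-q[0],q[2]-q[1]
    print(c.round(),'tab edges',[(np.linalg.norm(x).round(),np.degrees(np.arctan2(x[1],x[0])).round(1)) for x in e])
```

```text
lines in fixture [[ -1.8  91.8]
 [ -1.1  -4.2]
 [ -0.9 -96.8]]
pin top fixture [[  20.5 -164.6]]
done in tray [[  3.2  49.4]
 [  2.1 -39.5]]
[46. 84.] tab edges [(np.float64(23.0), np.float64(-74.5)), (np.float64(31.0), np.float64(-173.6))]
[149.  84.] tab edges [(np.float64(22.0), np.float64(-75.0)), (np.float64(30.0), np.float64(-170.0))]
[250.  84.] tab edges [(np.float64(21.0), np.float64(-80.6)), (np.float64(30.0), np.float64(-172.3))]
```

```bash
python3 -c "
from h import *
print(bot.sign_off())"
```

```text
the job is handed in; nothing more can be done
None
```

The changeover is done and handed in at about 47 s; sign-off gives no verdict. I opened clamps 0 and 2 and laid both welded coupons flat in the tray. I then put the two raw coupons in nests 0 and 2 and turned their clamps home. Last, I moved the earth pin to the terminal and pressed it down until it stopped.

**Last checks:**
- **Welded coupons:** both flat in the tray, at about (3, 49) and (2, -40) mm from its centre.
- **Raw coupons:** within about 4 mm of their nest centres. The waiting coupon, which I never touched, reads 4 mm off in the same view, so part of that is camera error.
- **Clamps:** the tab angles in the picture differ by only a few degrees from the waiting clamp's, which I did not touch. The gripper turned both nuts back to their starting angle.
- **Pin:** upright, within about 1 mm of the terminal axis. It stopped at the height where the flange should meet the mouth, with 12 N of contact force.
- **Bystanders:** the can showed no movement in the final side view. I did not measure the file or the brush, which were only partly in the last pictures, but nothing was driven at them.

One grip on a welded coupon was too shallow; I reopened and regripped before lifting. No check failed.

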